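# Hang the hand terminal on its spring-balanced arm

### The job

Lift the autosampler's hand terminal out of its charging cradle and hook the bracket on its back over the rail of the spring-balanced arm, between the two orange ears. Ease its weight onto the arm gently, going down with it until the spring alone carries the terminal and the arm has come to rest, and only then let go, so that the arm neither drops nor springs up; leave the terminal hanging upright and do not disturb the other things on the bench.

Things in the scene. Friction and masses are not known exactly. Their poses are not given: they have to be found in the camera images.
- terminal: Hand terminal: pale upright slab with a grey battery half at the back, 28 mm thick (x), 100 wide (y), 150 tall (z). Origin: centre of its underside. A dark rubber band covers the top 40 mm: grip it there from above, across the thickness. Screen, dial and keys on the front (-x); a steel bracket 40 mm wide on the back (+x), see hanger. Its weight is unknown, 3.8 to 9.2 N
- hanger (a point): Seat of the terminal's bracket, at (19, 0, 90) mm in the terminal's frame, same axes: middle of the underside of a 4 mm thick web that sticks out of the back. It closes the top of a channel 10 mm wide (x), between the terminal's back (x = 14 mm) and the lip
- lip (a point): Lower edge of the bracket's lip, at (30, 0, 72) mm in the terminal's frame. The lip, 4 mm thick and 40 mm wide, hangs from the web's outer end: upright from x = 24 to 28 mm, its last 8 mm flared outward, so that the channel, open below and at the sides, is wider at its mouth
- cradle: Dark charging cradle fixed to the bench, foot 85 x 150 mm. Origin: centre of its underside. The terminal stands upright in its slot with 2.5 mm of play all round, on a floor 10 mm above the bench; the slot's rim is 36 mm above the bench. At the start the terminal's axes are the cradle's
- rail (a point): Middle of the rail, the rounded upper edge of the upright steel plate on the arm's head: 5 mm thick (x), 68 mm wide (y), 85 mm tall. Axes: z up, y along the rail (+y towards the stand), x square to the plate. The terminal hangs on the -x side with its axes along these, screen to -x, lip behind the plate, web on the rail. 260 mm above the bench while unloaded
- bumper (a point): Front of a rubber bumper bar, 78 mm below the rail, 3.5 mm proud of the plate's -x face. The hung terminal's back leans on it, upright to about 0.02 rad; a terminal let go with its back off the bumper rocks onto it and jolts the arm. Axes as the rail's
- ear (a point): Tip of the orange ear at the rail's +y end, 12 mm above the rail; a like ear is at the -y end. Both slant outward: about 53 mm between them at the rail, 64 mm at the tips; the bracket goes between. Axes as the rail's
- head: Dark head with the steel plate, at the arm's free end. Origin: its upper link pin; the rail's middle is at (-14, -55, 40) mm from it. Parallel links keep it upright; sinking on an arc, it also moves up to 10 mm along its own -y until 0.26 rad, then back, and would drag a terminal held still. Apart from plate, bumper and ears it lies behind the plate's front and 28 mm or more to the rail's +y side
- lift_arm (a joint): How far the spring arm has sunk, rad: 0 at the upper stop (unloaded, as at the start), lower stop 0.52. Links 280 mm long, 0.26 rad above level at 0. It leaves the stop at 0.5 to 2 N on the rail (the spring's setting is unknown), then sinks about 13 mm per N, 25 to 120 mm under the terminal. Lightly damped: let go early it drops and bounces, let go pressed down it springs up
- swivel (a joint): Turn of the whole arm about the stand's column, rad, anticlockwise from above, 0 when it points to -y. Stiff: it takes about 2 N sideways at the head to turn it, and it stays where it is left
- stand_foot: Round steel foot of the arm, 150 mm across, fixed to the bench, with an 91 mm high column in its middle. Origin: centre of its underside. The rail's middle is about 356 mm from the column's axis
- solvent_bottle: Bystander: glass bottle with a blue cap, 70 mm across, 138 mm high, loose. Origin: centre of its underside
- beaker: Bystander: glass beaker, 68 mm across, 90 mm high, loose. Origin: centre of its underside
- vial_rack: Bystander: pale rack of small vials, 80 x 120 mm, 40 mm high, loose. Origin: centre of its underside
- bottle_cap: Bystander: blue bottle cap, 42 mm across, 22 mm high, loose. Origin: centre of its underside
Things that resemble listed ones, but are neither listed nor needed, are in the scene too. What is shaped like the terminal but green is not meant. Leave any green look-alike of the cradle alone.

How it is judged:
On the way, in this order (a step that is already met when the one before it is completed fails the run):
1. the terminal is held and lifted clear of the cradle (z of terminal in the frame of cradle above 0.045 m and contact force between the fingers and terminal above 1 N), for 0.1 s.
2. hooked over the rail between the ears and still held, the terminal has been eased down with the arm until it has sunk by at least 0.05 rad and come to rest (x of hanger in the frame of rail between -0.006 and 0.006 m and y of hanger in the frame of rail between -0.012 and 0.012 m and z of hanger in the frame of rail between -0.004 and 0.005 m and contact force between terminal and head above 1 N and contact force between the fingers and terminal above 0.2 N and value of joint lift_arm above 0.05 rad and velocity of joint lift_arm between -0.15 and 0.15 rad/s), for 0.2 s.
At the end, for the whole second after the job is handed in: The terminal hangs free on the arm, at rest: its bracket's seat within 6 mm across, 12 mm along and 5 mm in height of the rail's middle, upright within 0.12 rad, square to the plate within 0.15 rad, the arm sunk under it by more than 0.05 rad and still, the gripper off it (x of hanger in the frame of rail between -0.006 and 0.006 m and y of hanger in the frame of rail between -0.012 and 0.012 m and z of hanger in the frame of rail between -0.004 and 0.005 m and angle between terminal's own z axis and vertical below 0.12 rad and angle between the x axis of terminal and the x axis of rail, either way round below 0.15 rad and value of joint lift_arm above 0.05 rad and velocity of joint lift_arm between -0.06 and 0.06 rad/s and linear speed of terminal below 0.02 m/s and contact force between the fingers and terminal below 0.05 N and contact force between terminal and head above 1.5 N); the robot touches nothing.
It fails at once if with the terminal not in the gripper, the spring arm drops or springs up faster than 0.16 rad/s (about 45 mm/s at the rail) (contact force between the fingers and terminal below 0.01 N and (velocity of joint lift_arm above 0.16 rad/s or velocity of joint lift_arm below -0.16 rad/s)).
It fails at once if the terminal is forced against the head with more than 25 N (contact force between terminal and head above 25 N).
It fails at once if the spring arm is pressed down onto its lower stop (value of joint lift_arm above 0.5 rad).
It fails at once if a bystander is pushed more than 20 mm or tipped (distance of any of solvent_bottle, beaker, vial_rack, bottle_cap from where it was at the start of the episode above 0.02 m or angle between any of solvent_bottle, beaker's own z axis and vertical above 0.3 rad).
It also fails if it takes over 64 s, if anything falls off the work surface, if the arm or the gripper's body presses on something with over 40 N, if the wrist force passes 120 N, or if a joint passes its speed limit or range.

### The arm

A 6-joint arm with a two-finger parallel gripper is mounted at the origin on the work surface. World frame = base frame: x ahead of the robot, y to its left, z up, the work surface at z = 0. Lengths are in m, angles in rad, forces in N, time in s.
With the tool pointing down it reaches from about 0.375 to 0.9 m from the base axis. Payload 3.1 kg.
Tool frame: the origin (TCP) lies at the very end of the fingers, on their centre line; the grasp point (between the pads) lies behind it (robot.tcp_to_grasp is the y of the grasp point in the tool frame, in m); y points along the fingers, z is the direction in which the jaws open and shut, and the axes are right-handed (so a half turn about y gives the same grasp; the last joint's range is limited). The gripper opens to 87 mm and grips with 3 to 60 N. Pads are 19 mm wide; open, the fingers measure 117 mm over their backs; the gripper's body (75 mm by 190 mm) begins 51 mm behind the grasp point.
Start: joints at [1.097, 0.527, 1.433, -0, 1.181, -0.178], TCP at [0.182, 0.598, 0.223] pointing down, gripper open.
Joint ranges: [-3.08, 3.08], [-0.75, 2.2], [0.22, 2.44], [-1.43, 4.57], [0, 2.65], [-2.85, 2.85]. Speed limits (rad/s): [2.79, 2.79, 3.14, 3.14, 3.14, 3.14].

### API

Orientations are given as a unit quaternion [x, y, z, w].
In Python, from rig import robot, optics gives the robot as it stands. The module is installed in compiled form; this text tells all that it offers.
- The arm moves only by the tool carry_out, never from a script. Its argument "series" is a list of rows, each a list of 5 numbers: the shift along the tool's x, y, z in mm, then the turn about the tool's y in rad, then the closure, from 0 (fully open) to 1 (shut). A call has 1 to 12 rows; each row shifts and turns the pose as measured when the row begins, along the tool's axes as they then stand; what a row does not reach is not made up. A row lasts 1/8 s, in which the tool goes at most 62.5 mm and 10.7 degrees, less where a joint would pass 70% of its speed; a pose out of reach is approached as far as the arm can. A call is refused whole if a number of a shift passes 62.5 or a number of a turn 0.188, either way. A call with a gripper value outside its range is refused whole. The fingers move at their own pace and stop on an object; "squeeze" is the grip in N (left out, the last holds). Time passes only in rows, so rows that do not move let the fingers close. It gives the time, the measured TCP pose, the force and the opening at its end, in the units of the state.
- robot.get_obs(): the state, without advancing time (a new reading comes with each control period).
- optics.camera(name): name is "scene" or "top" or "wrist"; returns (picture, depth): 400x640x3 uint8, red, green, blue; 400x640 float32, m along the optical axis (not along the pixel's ray), 0 where there is no reading.
- optics.get_calibration(name): a dict with "K" (3x3 intrinsics, pixels), "dist_coeffs" ([k1, k2, p1, p2, k3] as OpenCV has them; the pictures are not rectified), "eye" and "orientation" of the camera in the world. Camera axes: x right, y up, looking along -z (the intrinsics and any distortion apply to the point x, -y, -z); pixel columns grow to the right and rows downward; lengths in m; the calibration is good to about 2 mm. A picture is of the moment at which its call begins: read the wrist's pose just before it. get_calibration takes no time and is no camera call; for the wrist camera it gives the pose at the moment of the call.
- robot.hand_in(): hands the job in, once; it reports no verdict.
Trained networks look in the newest picture that a camera, given by its name, has taken for a name from the list of things; names that differ only in an ending like _2 or _b are one class to them, and where a whole thing is asked for, a point or a joint stands for the part that bears it (a point fixed in the world has none). Each returns a list of dicts, best first, with "p" (0 to 1); they miss things now and then, are a little off and sometimes report something else, mostly with a low value. They report only what shows in the picture. A call takes as long as a camera call. They do not tell look-alikes from the thing itself.
- optics.boxes_of(camera, name): "box" ([left, top, width, height] as shares, 0 to 1, of the picture: columns of its width, rows of its height, round what is visible of it).
The state is a dict: "time": time; "q": joint angles; "joint_velocities": joint speeds; "joint_torque": joint torques, N m; "position": TCP position; "tool_rot": TCP orientation; "ft_force": force on the tool from outside, world axes, zero at the start; "moment": the same for the moment, N m; "grip_width": finger opening in m.
Only numpy, scipy, OpenCV 4.12 (cv2) and the standard library are available. Lean on these libraries where they do the work, as an engineer would, in place of code of your own. Each camera call takes 0.05 s, during which the arm holds its last target.

## Working session

There is one attempt and no reset: what is moved stays moved. The work goes in short steps, Python scripts to look and compute and a tool call to move; the robot and the scene stay as the last step left them, time stands still between calls to the robot, and variables do not carry over. Pictures are saved under pics/ and viewed, and the job is handed in when it is done.

Besides the shell and the picture viewer there is one more tool, called after "Request:" by a JSON object that holds its "method" and its "body". carry_out: Moves the arm, as the interface text tells. Its arguments: {"type":"object","properties":{"series":{"type":"array"},"squeeze":{"type":"number"}},"required":["series"]}

```bash
mkdir -p pics; cat > h.py <<'E'
import numpy as np, cv2
from rig import robot, optics
from scipy.spatial.transform import Rotation as R
def save(img,n): cv2.imwrite('pics/'+n+'.png',cv2.cvtColor(img,cv2.COLOR_RGB2BGR))
def cloud(cam,dep,cal=None):
    c=cal or optics.get_calibration(cam)
    K=np.array(c['K']);d=np.array(c['dist_coeffs'])
    h,w=dep.shape
    u,v=np.meshgrid(np.arange(w),np.arange(h))
    p=cv2.undistortPoints(np.stack([u,v],-1).reshape(-1,1,2).astype(np.float64),K,d).reshape(h,w,2)
    P=np.stack([p[...,0]*dep,-p[...,1]*dep,-dep],-1)
    o=np.array(c['orientation']); M=R.from_quat(o).as_matrix() if o.size==4 else o
    W=P@M.T+np.array(c['eye']); W[dep<=0]=np.nan
    return W
E
python3 - <<'E'
from h import *
o=robot.get_obs()
for k,v in o.items(): print(k,np.round(v,4))
print(robot.tcp_to_grasp)
for c in ['scene','top','wrist']:
    cal=optics.get_calibration(c); print(c,cal)
    i,d=optics.camera(c); save(i,c+'0'); np.savez(c+'0.npz',i=i,d=d,W=cloud(c,d,cal))
    for n in ['terminal','cradle','rail','stand_foot','solvent_bottle','beaker','vial_rack','bottle_cap']:
        if c!='wrist':
            b=optics.boxes_of(c,n); print(n,[(round(x['p'],2),np.round(np.array(x['box'])*[640,400,640,400]).astype(int).tolist()) for x in b])
E
```

```text
time 0.0
q [ 1.0975  0.5285  1.4339 -0.      1.1814 -0.1785]
joint_velocities [ 0.0006 -0.0015  0.     -0.0005 -0.0014  0.0006]
joint_torque [-1.40000e-03 -4.40041e+01 -1.76593e+01  6.30000e-02  5.84000e-02
 -1.00000e-04]
position [0.1812 0.5974 0.2216]
tool_rot [ 0.7002 -0.1041  0.1036 -0.6987]
ft_force [-0.1458  1.0148  0.3058]
moment [ 0.0452  0.0338 -0.0043]
grip_width 0.0871
-0.0187
scene {'K': array([[409.53266043,   0.        , 319.21057436],
       [  0.        , 409.53266043, 201.74794292],
       [  0.        ,   0.        ,   1.        ]]), 'dist_coeffs': array([-0.04404973,  0.        ,  0.        ,  0.        ,  0.        ]), 'eye': array([ 1.36731376, -0.58746852,  1.08486949]), 'orientation': array([0.36215934, 0.18603052, 0.4139822 , 0.81415723])}
terminal [(0.79, [245, 216, 30, 46])]
cradle [(0.98, [237, 245, 52, 32]), (0.65, [154, 240, 52, 33])]
rail [(0.55, [326, 167, 26, 29])]
stand_foot [(0.57, [326, 157, 100, 51])]
solvent_bottle [(0.96, [282, 273, 26, 41])]
beaker [(0.79, [316, 273, 24, 28])]
vial_rack [(0.57, [286, 185, 37, 27])]
bottle_cap []
top {'K': array(
[... 496 characters left out ...]
(0.3, [355, 133, 16, 26])]
rail [(0.72, [282, 265, 35, 24]), (0.64, [273, 204, 36, 14])]
stand_foot [(0.78, [173, 192, 141, 41])]
solvent_bottle [(0.74, [380, 150, 28, 23])]
beaker [(0.9, [354, 134, 18, 25]), (0.31, [173, 189, 140, 44])]
vial_rack [(0.83, [281, 265, 35, 25])]
bottle_cap [(0.62, [348, 269, 11, 14])]
wrist {'K': array([[307.46912088,   0.        , 315.64365292],
       [  0.        , 307.46912088, 197.26395031],
       [  0.        ,   0.        ,   1.        ]]), 'dist_coeffs': array([-0.03655195,  0.        ,  0.        ,  0.        ,  0.        ]), 'eye': array([0.11663367, 0.61655807, 0.3852544 ]), 'orientation': array([-0.10101104, -0.07459613,  0.5906279 ,  0.79711409])}
```

View pics/scene0.png

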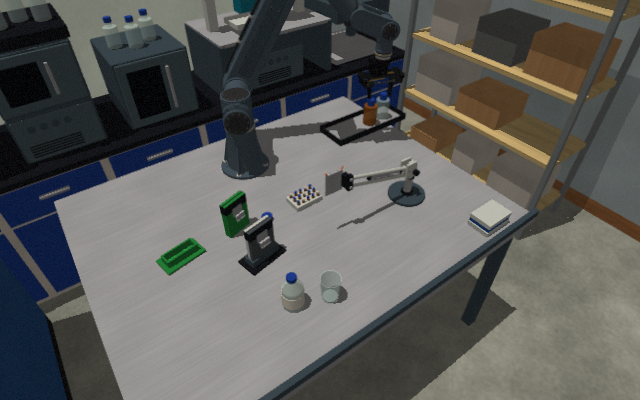

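View pics/top0.png

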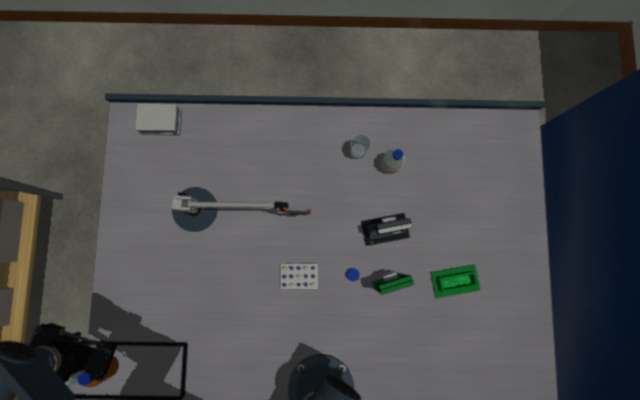

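View pics/wrist0.png

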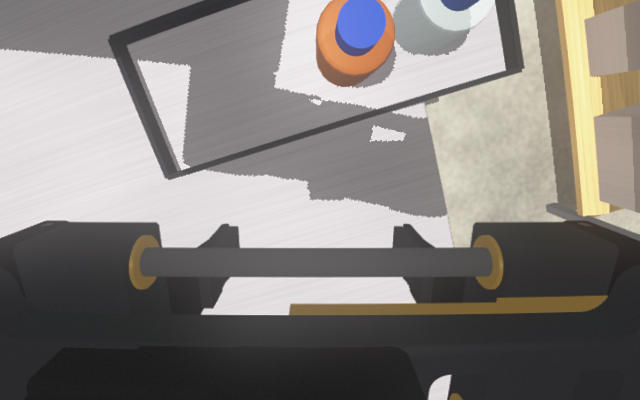

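The scene shows the black cradle with the terminal at about (262,245), a green look-alike at (235,215) and the arm's plate at (335,180). In the top view the terminal is at (393,226) and the plate at (295,209). I'll zoom in on these and measure them.

```bash
python3 - <<'E'
from h import *
a=np.load('top0.npz'); i=a['i'];
z=cv2.resize(i[180:310,260:500],None,fx=3.3,fy=3.3,interpolation=cv2.INTER_CUBIC); save(z,'topz')
b=np.load('scene0.npz'); z=cv2.resize(b['i'][145:325,150:430],None,fx=2.8,fy=2.8,interpolation=cv2.INTER_CUBIC); save(z,'scz')
W=a['W']; print(W[250,330],W[200,330])
# clusters by height
H=W[...,2]
for (r0,r1,c0,c1,n) in [(205,250,355,415,'term'),(195,225,165,320,'arm'),(125,180,335,412,'glass')]:
    s=W[r0:r1,c0:c1].reshape(-1,3)
    s=s[~np.isnan(s[:,0])]
    for lo,hi in [(0.01,.03),(.03,.045),(.05,.1),(.1,.14),(.145,.18),(.18,.22),(.22,.24),(.24,.256),(.256,.28),(.28,.4)]:
        m=s[(s[:,2]>lo)&(s[:,2]<hi)]
        if len(m)>3: print(n,lo,hi,len(m),m.min(0).round(3),m.max(0).round(3),np.median(m,0).round(3))
E
```

```text
[ 4.31800706e-01 -2.41542789e-02  5.35583655e-05] [ 0.59893696 -0.0221166  -0.00225106]
term 0.01 0.03 218 [ 0.45  -0.284  0.01 ] [ 0.558 -0.129  0.029] [ 0.487 -0.178  0.012]
term 0.03 0.045 124 [ 0.472 -0.269  0.03 ] [ 0.535 -0.145  0.045] [ 0.491 -0.174  0.036]
term 0.05 0.1 65 [ 0.481 -0.251  0.051] [ 0.537 -0.155  0.1  ] [ 0.492 -0.192  0.077]
term 0.1 0.14 77 [ 0.48 -0.24  0.1 ] [ 0.535 -0.155  0.137] [ 0.522 -0.194  0.105]
term 0.145 0.18 344 [ 0.482 -0.255  0.148] [ 0.528 -0.155  0.165] [ 0.503 -0.205  0.159]
arm 0.01 0.03 685 [0.508 0.352 0.01 ] [0.607 0.502 0.029] [0.539 0.41  0.014]
arm 0.03 0.045 4 [0.556 0.412 0.033] [0.56  0.413 0.042] [0.558 0.412 0.037]
arm 0.1 0.14 87 [0.538 0.372 0.101] [0.588 0.438 0.14 ] [0.554 0.4   0.122]
arm 0.145 0.18 488 [0.532 0.041 0.145] [0.579 0.447 0.18 ] [0.556 0.388 0.165]
arm 0.18 0.22 320 [0.53 0.04 0.18] [0.562 0.311 0.22 ] [0.551 0.198 0.199]
arm 0.22 0.24 93 [0.532 0.039 0.22 ] [0.562 0.156 0.24 ] [0.546 0.127 0.231]
arm 0.24 0.256 65 [0.532 0.042 0.24 ] [0.557 0.121 0.255] [0.546 0.11  0.243]
arm 0.256 0.28 53 [0.533 0.039 0.256] [0.538 0.11  0.273] [0.536 0.074 0.26 ]
glass 0.01 0.03 80 [ 0.69  -0.242  0.01 ] [ 0.797 -0.09   0.03 ] [ 0.755 -0.131  0.021]
glass 0.03 0.045 73 [ 0.69  -0.241  0.03 ] [ 0.799 -0.089  0.045] [ 0.747 -0.139  0.038]
glass 0.05 0.1 418 [ 0.689 -0.258  0.05 ] [ 0.805 -0.084  0.1  ] [ 0.739 -0.192  0.085]
glass 0.1 0.14 192 [ 0.699 -0.246  0.1  ] [ 0.751 -0.199  0.14 ] [ 0.72  -0.218  0.116]
```

View pics/topz.png

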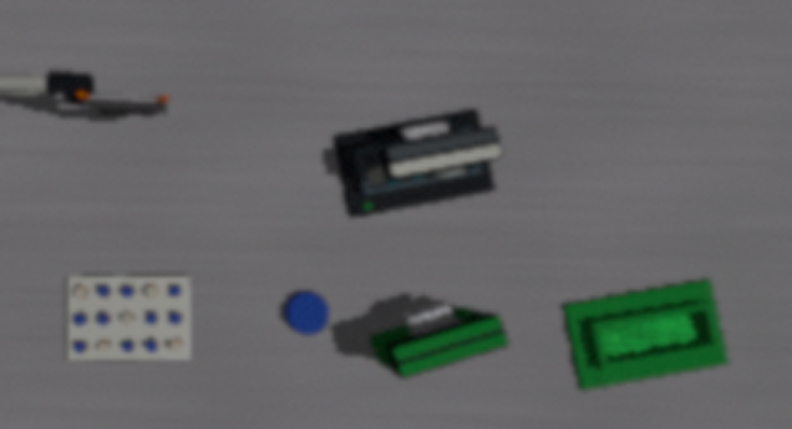

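View pics/scz.png

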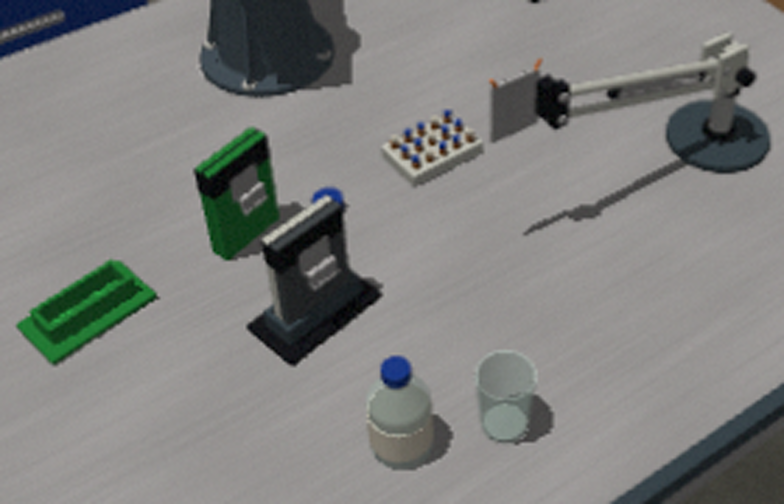

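```bash
python3 - <<'E'
from h import *
for f in ['top','scene']:
    a=np.load(f+'0.npz'); W=a['W']
    print(f)
    with np.errstate(all='ignore'):
        H=W[...,2]
        m=(H>.150)&(H<.17)&(W[...,0]>.46)&(W[...,0]<.55)&(W[...,1]>-.29)&(W[...,1]<-.12)
        s=W[m]; r=cv2.minAreaRect(s[:,:2].astype(np.float32)*1000); print('term top',r,np.median(s[:,2]),s.mean(0),len(s))
        m=(H>.02)&(H<.045)&(W[...,0]>.44)&(W[...,0]<.58)&(W[...,1]>-.30)&(W[...,1]<-.11)
        s=W[m]; r=cv2.minAreaRect(s[:,:2].astype(np.float32)*1000); print('rim',r)
        m=(H>.006)&(H<.14)&(W[...,0]>.44)&(W[...,0]<.58)&(W[...,1]>-.30)&(W[...,1]<-.11)
        s=W[m]; r=cv2.minAreaRect(s[:,:2].astype(np.float32)*1000); print('foot',r)
        # plate
        m=(H>.16)&(H<.28)&(W[...,0]>.50)&(W[...,0]<.541)&(W[...,1]>0.02)&(W[...,1]<.125)
        s=W[m]; print('plate',len(s),s.min(0),s.max(0),s.mean(0))
        r=cv2.minAreaRect(s[:,:2].astype(np.float32)*1000); print(r)
        p=np.polyfit(s[:,1],s[:,0],1); print('fit',p,np.std(s[:,0]-np.polyval(p,s[:,1])))
        m=(H>.12)&(H<.3)&(W[...,1]>0.14)&(W[...,1]<.36)&(W[...,0]>.5)&(W[...,0]<.6)
        s=W[m]; print('link',np.polyfit(s[:,1],s[:,0],1))
        m=(H>.005)&(H<.03)&(W[...,1]>0.3)&(W[...,1]<.52)&(W[...,0]>.46)&(W[...,0]<.68)
        print('foot circ',cv2.minEnclosingCircle(W[m][:,:2].astype(np.float32)*1000))
        # orange
        im=a['i'].astype(int); m=(im[...,0]>im[...,2]+60)&(im[...,0]>im[...,1]+40)&(H>.2)&(H<.3)&(W[...,0]>.5)&(W[...,0]<.6)&(W[...,1]>0)&(W[...,1]<.15)
        print('orange',np.c_[np.argwhere(m),W[m].round(3)])
E
```

```text
top
term top ((503.8548889160156, -206.08932495117188), (28.892379760742188, 101.39338684082031), 11.655641555786133) 0.15872679733406425 [ 0.50351492 -0.20509524  0.15889732] 343
rim ((503.5732116699219, -206.60226440429688), (45.70270919799805, 119.32322692871094), 11.237748146057129)
foot ((508.9752502441406, -199.0443878173828), (97.94342041015625, 160.582763671875), 11.432024955749512)
plate 165 [0.53048265 0.03877131 0.174253  ] [0.54063646 0.12479082 0.27332166] [0.53420921 0.07807228 0.22952725]
((534.4822387695312, 81.87229919433594), (86.21107482910156, 8.934059143066406), 87.12586975097656)
fit [0.0424054  0.53089853] 0.0018440159779643571
link [0.03122416 0.54520187]
foot circ ((573.094970703125, 412.1615295410156), 141.34629821777344)
orange [[2.07e+02 2.84e+02 5.43e-01 1.10e-01 2.43e-01]
 [2.08e+02 2.83e+02 5.37e-01 1.10e-01 2.73e-01]
 [2.08e+02 2.84e+02 5.37e-01 1.07e-01 2.70e-01]
 [2.08e+02 2.85e+02 5.37e-01 1.05e-01 2.69e-01]
 [2.09e+02 2.84e+02 5.34e-01 1.07e-01 2.72e-01]
 [2.09e+02 2.85e+02 5.35e-01 1.05e-01 2.66e-01]
 [2.10e+02 3.09e+02 5.33e-01 4.10e-02 2.68e-01]
[... 407 characters left out ...]
52 [0.52743908 0.03815983 0.17419698] [0.54091329 0.12287636 0.27288625] [0.53658194 0.07104921 0.22305169]
((534.3840942382812, 80.51333618164062), (84.70745086669922, 13.366869926452637), 89.59111785888672)
fit [0.03411233 0.53415828] 0.002079778597904859
link [0.03672707 0.54905194]
foot circ ((567.5811767578125, 413.618408203125), 143.07186889648438)
orange [[1.66e+02 3.42e+02 5.34e-01 1.08e-01 2.70e-01]
 [1.67e+02 3.42e+02 5.35e-01 1.08e-01 2.66e-01]
 [1.68e+02 3.41e+02 5.38e-01 1.01e-01 2.67e-01]
 [1.69e+02 3.41e+02 5.36e-01 1.03e-01 2.61e-01]
 [1.73e+02 3.25e+02 5.34e-01 3.80e-02 2.73e-01]
 [1.74e+02 3.25e+02 5.34e-01 3.90e-02 2.68e-01]
 [1.75e+02 3.26e+02 5.33e-01 4.30e-02 2.61e-01]]
```

```bash
cat >> h.py <<'E'
def st():
    o=robot.get_obs(); M=R.from_quat(o['tool_rot']).as_matrix()
    return o,np.array(o['position']),M
def plan(target,zdir=None):
    """remaining shift in tool axes mm; turn about tool y to bring tool z (or -z) onto zdir angle (world yaw)"""
    o,p,M=st()
    d=M.T@(np.array(target)-p)*1000
    print('t',round(o['time'],2),'pos',p.round(4),'q',np.round(o['q'],3),'F',np.round(o['ft_force'],2),'w',round(o['grip_width'],4))
    print('tool x',M[:,0].round(3),'y',M[:,1].round(3),'z',M[:,2].round(3))
    print('shift mm',d.round(1))
    if zdir is not None:
        g=np.arctan2(M[1,2],M[0,2])
        for a in (zdir,zdir+np.pi):
            dd=(a-g+np.pi)%(2*np.pi)-np.pi
            # turn about tool y (pointing down) = -yaw
            print('turn about tool y',(dd*np.sign(M[2,1])).round(3))
E
python3 - <<'E'
from h import *
plan([.504,-.206,.25],.2)
c=optics.get_calibration('wrist'); o,p,M=st()
print('cam in tool',M.T@(np.array(c['eye'])-p),'look',M.T@(R.from_quat(c['orientation']).as_matrix()@[0,0,-1]))
E
```

```text
t 0.95 pos [0.1815 0.598  0.2225] q [ 1.098  0.527  1.433  0.     1.181 -0.179] F [-0.98  0.88  0.77] w 0.0873
tool x [ 0.957 -0.291 -0.   ] y [-0. -0. -1.] z [ 0.291  0.957 -0.   ]
shift mm [ 542.1  -27.5 -675.7]
turn about tool y 1.076
turn about tool y -2.066
cam in tool [-0.06749164 -0.1626995  -0.00112783] look [ 2.49157911e-01  9.68462712e-01 -5.57935079e-04]
```

Request:
{"method": "carry_out", "body": {"series": [[0,-16,0,0.18,0],[0,-16,0,0.18,0],[0,-16,0,0.18,0],[0,-16,0,0.18,0],[0,-16,0,0.18,0],[0,-16,0,0.176,0]]}}

```text
time: 1.7
position: [0.1809, 0.5968, 0.3193]
tool_rot: [0.541, -0.457, 0.458, -0.538]
ft_force: [0.5, -0.1, 0.4]
grip_width: 0.087
```

```bash
python3 - <<'E'
from h import *
plan([.46,-.20,.32],.2)
E
```

```text
t 1.7 pos [0.1809 0.5968 0.3193] q [1.097 0.439 1.31  0.    1.398 0.933] F [ 0.52 -0.12  0.36] w 0.087
tool x [ 0.164 -0.986  0.004] y [-0.002 -0.005 -1.   ] z [ 0.986  0.164 -0.003]
shift mm [831.8   2.3 144.8]
turn about tool y -0.035
turn about tool y 3.106
```

Request:
{"method": "carry_out", "body": {"series": [[60,0,11,0,0],[60,0,11,0,0],[60,0,11,0,0],[60,0,11,0,0],[60,0,11,0,0],[60,0,11,0,0],[60,0,11,0,0],[60,0,11,0,0],[60,0,11,0,0],[60,0,11,0,0],[60,0,11,0,0],[60,0,11,0,0]]}}

```text
time: 3.2
position: [0.4378, -0.1037, 0.3247]
tool_rot: [-0.536, 0.452, -0.459, 0.546]
ft_force: [1.1, -0.5, -0.5]
grip_width: 0.0872
```

```bash
python3 - <<'E'
from h import *
plan([.504,-.206,.26],.2)
E
```

```text
t 3.2 pos [ 0.4378 -0.1037  0.3247] q [-0.49   0.155  1.717  0.011  1.257 -0.664] F [ 1.12 -0.48 -0.51] w 0.0872
tool x [ 0.17  -0.985 -0.   ] y [ 0.017  0.003 -1.   ] z [0.985 0.17  0.017]
shift mm [112.1  65.5  46.7]
turn about tool y -0.029
turn about tool y 3.113
```

Request:
{"method": "carry_out", "body": {"series": [[38,22,16,-0.03,0],[38,22,16,0,0],[36,22,15,0,0],[0,0,0,0,0],[0,0,0,0,0]]}}

```text
time: 3.82
position: [0.5096, -0.2137, 0.2589]
tool_rot: [-0.541, 0.444, -0.455, 0.551]
ft_force: [0.6, -0.1, -0.3]
grip_width: 0.087
```

```bash
python3 - <<'E'
from h import *
plan([.504,-.206,.20],.2)
cal=optics.get_calibration('wrist')
i,d=optics.camera('wrist'); save(i,'w1'); np.savez('w1.npz',i=i,d=d,W=cloud('wrist',d,cal))
W=cloud('wrist',d,cal)
with np.errstate(all='ignore'):
    H=W[...,2]
    for lo,hi in [(.15,.17),(.03,.042)]:
        m=(H>lo)&(H<hi)&(W[...,0]>.45)&(W[...,0]<.57)&(W[...,1]>-.30)&(W[...,1]<-.11)
        s=W[m]; print(len(s), cv2.minAreaRect(s[:,:2].astype(np.float32)*1000) if len(s) else 0, np.median(s[:,2]))
plan([.504,-.206,.20],.2)
E
```

```text
t 3.83 pos [ 0.5096 -0.2137  0.2589] q [-0.607  0.38   1.587  0.014  1.159 -0.807] F [ 0.61 -0.11 -0.32] w 0.087
tool x [ 0.193 -0.981  0.003] y [ 0.021  0.001 -1.   ] z [0.981 0.193 0.021]
shift mm [-8.9 58.7 -5.2]
turn about tool y -0.006
turn about tool y 3.136
3744 ((503.6372375488281, -206.54754638671875), (29.062570571899414, 100.35671997070312), 11.571152687072754) 0.1602981363268614
387 ((503.0346374511719, -207.0657958984375), (45.053829193115234, 117.28092956542969), 11.608160018920898) 0.03645660014880525
t 3.88 pos [ 0.5096 -0.2137  0.259 ] q [-0.606  0.379  1.587  0.014  1.158 -0.807] F [ 0.06 -0.25 -0.11] w 0.0871
tool x [ 0.193 -0.981  0.004] y [ 0.021  0.001 -1.   ] z [0.981 0.193 0.021]
shift mm [-8.8 58.8 -5.2]
turn about tool y -0.005
turn about tool y 3.136
```

View pics/w1.png

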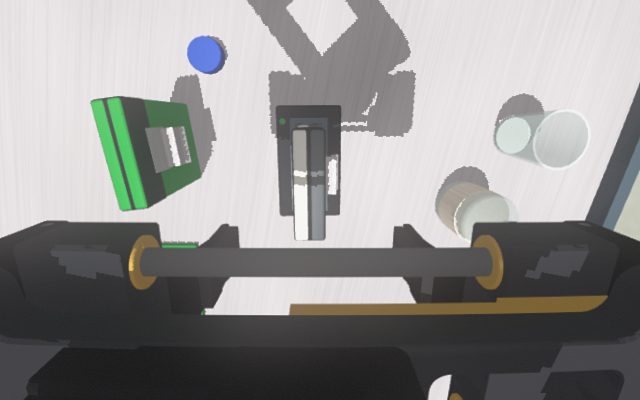

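```bash
python3 - <<'E'
from h import *
plan([.5036,-.2065,.1215],.202)
E
```

```text
t 3.88 pos [ 0.5096 -0.2137  0.259 ] q [-0.606  0.379  1.587  0.014  1.158 -0.807] F [ 0.06 -0.25 -0.11] w 0.0871
tool x [ 0.193 -0.981  0.004] y [ 0.021  0.001 -1.   ] z [0.981 0.193 0.021]
shift mm [ -8.7 137.3  -7.4]
turn about tool y -0.007
turn about tool y 3.134
```

Request:
{"method": "carry_out", "body": {"series": [[-8,30,-4,-0.004,0],[0,35,0,0,0],[0,0,0,0,0]]}}

```text
time: 4.25
position: [0.5056, -0.204, 0.1967]
tool_rot: [-0.543, 0.439, -0.455, 0.553]
ft_force: [0.0, 0.3, -0.0]
grip_width: 0.0868
```

```bash
python3 - <<'E'
from h import *
plan([.5036,-.2065,.1215],.202)
E
```

```text
t 4.25 pos [ 0.5056 -0.204   0.1967] q [-0.596  0.444  1.68   0.015  0.994 -0.806] F [ 0.03  0.26 -0.  ] w 0.0868
tool x [ 0.2   -0.98   0.008] y [ 0.027 -0.003 -1.   ] z [0.979 0.201 0.026]
shift mm [ 1.4 75.1 -4.4]
turn about tool y 0.0
turn about tool y -3.142
```

Request:
{"method": "carry_out", "body": {"series": [[1.4,25,-1.5,0,0],[0,25,-1.5,0,0],[0,23,-1,0,0],[0,2,0,0,0]]}}

```text
time: 4.75
position: [0.5086, -0.2069, 0.1292]
tool_rot: [-0.543, 0.433, -0.459, 0.554]
ft_force: [0.1, 0.1, -0.1]
grip_width: 0.087
```

```bash
python3 - <<'E'
from h import *
plan([.5036,-.2065,.1215],.202)
E
```

```text
t 4.75 pos [ 0.5086 -0.2069  0.1292] q [-0.598  0.544  1.742  0.018  0.817 -0.815] F [ 0.13  0.09 -0.15] w 0.087
tool x [ 0.204 -0.979  0.018] y [ 0.039 -0.011 -0.999] z [0.978 0.204 0.036]
shift mm [-1.6  7.5 -5.1]
turn about tool y 0.004
turn about tool y -3.138
```

Request:
{"method": "carry_out", "body": {"series": [[-1,6,-5,0,0],[0,0,0,0,0],[0,0,0,0,0],[0,0,0,0,0]]}}

```text
time: 5.25
position: [0.5058, -0.2081, 0.1272]
tool_rot: [-0.543, 0.43, -0.462, 0.555]
ft_force: [0.1, 0.2, 0.0]
grip_width: 0.0869
```

```bash
python3 - <<'E'
from h import *
plan([.5036,-.2065,.1215],.202)
E
```

```text
t 5.25 pos [ 0.5058 -0.2081  0.1272] q [-0.602  0.542  1.755  0.019  0.798 -0.822] F [0.14 0.19 0.01] w 0.0869
tool x [ 0.204 -0.979  0.024] y [ 0.046 -0.015 -0.999] z [0.978 0.205 0.042]
shift mm [-2.2  5.6 -2.1]
turn about tool y 0.005
turn about tool y -3.137
```

Request:
{"method": "carry_out", "body": {"series": [[0,0,0,0,0],[0,0,0,0,0],[0,0,0,0,0],[0,0,0,0,0]]}}

```text
time: 5.75
position: [0.5061, -0.2082, 0.1275]
tool_rot: [-0.543, 0.43, -0.462, 0.555]
ft_force: [-0.8, 0.3, -0.4]
grip_width: 0.0869
```

```bash
python3 - <<'E'
from h import *
plan([.5036,-.2065,.1215],.202)
E
```

```text
t 5.75 pos [ 0.5061 -0.2082  0.1275] q [-0.602  0.542  1.754  0.019  0.798 -0.822] F [-0.81  0.34 -0.37] w 0.0869
tool x [ 0.204 -0.979  0.024] y [ 0.046 -0.015 -0.999] z [0.978 0.205 0.042]
shift mm [-2.3  5.8 -2.3]
turn about tool y 0.005
turn about tool y -3.137
```

Request:
{"method": "carry_out", "body": {"series": [[0,-30,0,0,0],[0,0,0,0,0],[0,-30,0,0,0],[0,0,0,0,0]]}}

```text
time: 6.25
position: [0.5023, -0.2068, 0.1865]
tool_rot: [-0.543, 0.431, -0.46, 0.555]
ft_force: [-0.3, 1.2, 0.3]
grip_width: 0.0871
```

```bash
python3 - <<'E'
from h import *
plan([.5036,-.2065,.1215],.202)
E
```

```text
t 6.25 pos [ 0.5023 -0.2068  0.1865] q [-0.604  0.449  1.71   0.017  0.94  -0.82 ] F [-0.3   1.2   0.28] w 0.0871
tool x [ 0.204 -0.979  0.022] y [ 0.043 -0.013 -0.999] z [0.978 0.205 0.039]
shift mm [-1.4 65.  -1.2]
turn about tool y 0.005
turn about tool y -3.137
```

Request:
{"method": "carry_out", "body": {"series": [[0,-60,0,0,0],[0,0,0,0,0],[0,0,0,0,0]]}}

```text
time: 6.62
position: [0.4973, -0.2046, 0.2424]
tool_rot: [-0.543, 0.435, -0.457, 0.554]
ft_force: [0.3, -0.2, -0.1]
grip_width: 0.087
```

```bash
python3 - <<'E'
from h import *
plan([.5036,-.2065,.1215],.202)
E
```

```text
t 6.62 pos [ 0.4973 -0.2046  0.2424] q [-0.606  0.371  1.654  0.015  1.084 -0.819] F [ 0.35 -0.24 -0.12] w 0.087
tool x [ 0.204 -0.979  0.014] y [ 0.035 -0.007 -0.999] z [0.978 0.205 0.032]
shift mm [  1.4 121.    1.8]
turn about tool y 0.004
turn about tool y -3.137
```

Request:
{"method": "carry_out", "body": {"series": [[0,-62,0,0,0],[0,-62,0,0,0],[0,-62,0,0,0],[0,0,0,0,0],[0,0,0,0,0]]}}

```text
time: 7.25
position: [0.4888, -0.2021, 0.4218]
tool_rot: [-0.543, 0.443, -0.45, 0.554]
ft_force: [-0.6, -0.1, -0.1]
grip_width: 0.0871
```

```bash
python3 - <<'E'
from h import *
plan([.5036,-.2065,.1215],.202)
E
```

```text
t 7.25 pos [ 0.4888 -0.2021  0.4218] q [-0.612  0.212  1.379  0.014  1.54  -0.817] F [-0.58 -0.1  -0.05] w 0.0871
tool x [ 0.204 -0.979 -0.001] y [ 0.017  0.005 -1.   ] z [0.979 0.204 0.018]
shift mm [  7.7 300.5   8.3]
turn about tool y 0.003
turn about tool y -3.138
```

Request:
{"method": "carry_out", "body": {"series": [[1,18,1,0,0],[1,18,1,0,0],[1,18,1,0,0],[1,18,1,0,0],[1,18,1,0,0],[1,18,1,0,0],[1,18,1,0,0],[0,18,1,0,0],[0,18,0,0,0],[0,18,0,0,0],[0,0,0,0,0]]}}

```text
time: 8.62
position: [0.4829, -0.194, 0.2049]
tool_rot: [-0.545, 0.465, -0.428, 0.552]
ft_force: [-0.3, 0.1, 0.5]
grip_width: 0.0866
```

```bash
python3 - <<'E'
from h import *
plan([.5036,-.2065,.1215],.202)
E
```

```text
t 8.62 pos [ 0.4829 -0.194   0.2049] q [-0.605  0.43   1.679  0.016  1.083 -0.817] F [-0.34  0.09  0.48] w 0.0866
tool x [ 0.202 -0.978 -0.046] y [-0.034  0.04  -0.999] z [ 0.979  0.203 -0.025]
shift mm [20.3 82.  19.8]
turn about tool y 0.003
turn about tool y -3.139
```

Request:
{"method": "carry_out", "body": {"series": [[20,0,19,0,0],[0,0,0,0,0],[0,25,0,0,0],[0,25,0,0,0],[0,0,0,0,0]]}}

```text
time: 9.25
position: [0.4998, -0.2046, 0.1505]
tool_rot: [-0.545, 0.468, -0.424, 0.551]
ft_force: [-0.3, -0.2, 0.6]
grip_width: 0.087
```

```bash
python3 - <<'E'
from h import *
plan([.5036,-.2065,.1215],.202)
E
```

```text
t 9.25 pos [ 0.4998 -0.2046  0.1505] q [-0.604  0.534  1.674  0.017  0.993 -0.818] F [-0.26 -0.17  0.55] w 0.087
tool x [ 0.202 -0.978 -0.053] y [-0.042  0.046 -0.998] z [ 0.978  0.204 -0.032]
shift mm [ 4.2 28.7  4.2]
turn about tool y 0.003
turn about tool y -3.138
```

Request:
{"method": "carry_out", "body": {"series": [[0,-18,0,0,0],[0,-18,0,0,0],[0,-18,0,0,0],[0,-18,0,0,0],[0,-18,0,0,0],[0,-18,0,0,0],[0,0,0,0,0]]}}

```text
time: 10.12
position: [0.5023, -0.2077, 0.2688]
tool_rot: [-0.545, 0.467, -0.425, 0.552]
ft_force: [0.3, -0.2, -0.8]
grip_width: 0.0869
```

```bash
cat >> h.py <<'E'
def pitch():
    q=st()[0]['q']; print('pitch (+ = tip inward)',round(q[1]+q[2]+q[4]-np.pi,4))
E
python3 - <<'E'
from h import *
plan([.5036,-.2065,.1215],.202);pitch()
E
```

```text
t 10.12 pos [ 0.5023 -0.2077  0.2688] q [-0.606  0.388  1.543  0.014  1.269 -0.816] F [ 0.32 -0.22 -0.77] w 0.0869
tool x [ 0.203 -0.978 -0.051] y [-0.039  0.044 -0.998] z [ 0.978  0.205 -0.03 ]
shift mm [  6.7 147.1   5.8]
turn about tool y 0.004
turn about tool y -3.137
pitch (+ = tip inward) 0.0577
```

Request:
{"method": "carry_out", "body": {"series": [[0,35,0,0,0],[0,35,0,0,0],[0,0,0,0,0],[0,0,0,0,0]]}}

```text
time: 10.62
position: [0.4992, -0.2041, 0.1994]
tool_rot: [-0.545, 0.466, -0.426, 0.552]
ft_force: [0.2, 0.3, 0.3]
grip_width: 0.0872
```

```bash
python3 - <<'E'
from h import *
plan([.5036,-.2065,.1215],.202);pitch()
E
```

```text
t 10.62 pos [ 0.4992 -0.2041  0.1994] q [-0.604  0.463  1.635  0.016  1.098 -0.817] F [0.16 0.32 0.29] w 0.0872
tool x [ 0.203 -0.978 -0.049] y [-0.037  0.043 -0.998] z [ 0.978  0.205 -0.028]
shift mm [ 7.1 77.5  6. ]
turn about tool y 0.005
turn about tool y -3.137
pitch (+ = tip inward) 0.0551
```

Request:
{"method": "carry_out", "body": {"series": [[0,-62,0,0,0],[0,-62,0,0,0],[0,0,0,0,0]]}}

```text
time: 11.0
position: [0.5049, -0.2103, 0.3297]
tool_rot: [-0.545, 0.464, -0.428, 0.552]
ft_force: [0.9, 0.3, -0.5]
grip_width: 0.0869
```

```bash
python3 - <<'E'
from h import *
plan([.5036,-.2065,.1215],.202);pitch()
E
```

```text
t 11.0 pos [ 0.5049 -0.2103  0.3297] q [-0.607  0.333  1.454  0.014  1.406 -0.815] F [ 0.85  0.25 -0.46] w 0.0869
tool x [ 0.204 -0.978 -0.046] y [-0.034  0.04  -0.999] z [ 0.978  0.205 -0.025]
shift mm [  5.7 208.1   4.7]
turn about tool y 0.004
turn about tool y -3.137
pitch (+ = tip inward) 0.051
```

Request:
{"method": "carry_out", "body": {"series": [[-1,-18,-1,0,0],[-1,-18,-1,0,0],[-1,-18,-1,0,0],[-1,-18,-1,0,0],[-1,-18,-1,0,0],[-1,-18,-1,0,0],[-1,-18,-1,0,0],[0,-18,-1,0,0],[0,-18,0,0,0],[0,-18,0,0,0],[0,0,0,0,0]]}}

```text
time: 12.38
position: [0.4976, -0.2094, 0.5173]
tool_rot: [-0.545, 0.464, -0.427, 0.552]
ft_force: [0.2, 0.4, 0.2]
grip_width: 0.0869
```

```bash
python3 - <<'E'
from h import *
plan([.5036,-.2065,.1215],.202);pitch()
E
```

```text
t 12.38 pos [ 0.4976 -0.2094  0.5173] q [-0.613  0.233  1.113  0.014  1.847 -0.816] F [0.22 0.38 0.18] w 0.0869
tool x [ 0.204 -0.978 -0.047] y [-0.035  0.041 -0.999] z [ 0.978  0.205 -0.026]
shift mm [ 16.9 395.1  16.6]
turn about tool y 0.005
turn about tool y -3.137
pitch (+ = tip inward) 0.0517
```

Request:
{"method": "carry_out", "body": {"series": [[43,0,43,0,0],[43,0,43,0,0],[0,0,0,0,0]]}}

```text
time: 12.75
position: [0.5994, -0.2758, 0.5049]
tool_rot: [-0.545, 0.468, -0.423, 0.552]
ft_force: [-0.1, 0.1, -1.2]
grip_width: 0.087
```

```bash
python3 - <<'E'
from h import *
plan([.5036,-.2065,.1215],.202);pitch()
E
```

```text
t 12.75 pos [ 0.5994 -0.2758  0.5049] q [-0.607  0.46   0.807  0.014  1.937 -0.808] F [-0.13  0.09 -1.24] w 0.087
tool x [ 0.203 -0.978 -0.054] y [-0.043  0.047 -0.998] z [ 0.978  0.205 -0.033]
shift mm [-66.3 390.  -66.8]
turn about tool y 0.005
turn about tool y -3.137
pitch (+ = tip inward) 0.0622
```

Request:
{"method": "carry_out", "body": {"series": [[-43,0,-43,0,0],[-43,0,-43,0,0],[0,0,0,0,0]]}}

```text
time: 13.12
position: [0.4929, -0.2061, 0.5055]
tool_rot: [-0.546, 0.473, -0.418, 0.551]
ft_force: [0.1, -0.0, 0.5]
grip_width: 0.087
```

```bash
python3 - <<'E'
from h import *
plan([.5036,-.2065,.1215],.202);pitch()
E
```

```text
t 13.12 pos [ 0.4929 -0.2061  0.5055] q [-0.613  0.238  1.136  0.014  1.844 -0.816] F [ 0.06 -0.03  0.48] w 0.087
tool x [ 0.203 -0.977 -0.065] y [-0.055  0.055 -0.997] z [ 0.978  0.206 -0.043]
shift mm [ 27.6 382.2  26.9]
turn about tool y 0.005
turn about tool y -3.136
pitch (+ = tip inward) 0.0771
```

Request:
{"method": "carry_out", "body": {"series": [[8,60,8,0,0],[8,60,8,0,0],[8,60,8,0,0],[0,60,0,0,0],[0,0,0,0,0]]}}

```text
time: 13.75
position: [0.509, -0.2117, 0.2616]
tool_rot: [-0.546, 0.469, -0.422, 0.552]
ft_force: [-0.4, 0.3, -0.1]
grip_width: 0.0871
```

```bash
python3 - <<'E'
from h import *
plan([.5036,-.2065,.1215],.202);pitch()
E
```

```text
t 13.75 pos [ 0.509  -0.2117  0.2616] q [-0.605  0.41   1.528  0.014  1.268 -0.816] F [-0.42  0.29 -0.09] w 0.0871
tool x [ 0.204 -0.977 -0.056] y [-0.046  0.048 -0.998] z [ 0.978  0.206 -0.035]
shift mm [  1.7 140.3   0.7]
turn about tool y 0.005
turn about tool y -3.136
pitch (+ = tip inward) 0.0649
```

Request:
{"method": "carry_out", "body": {"series": [[0,-62,0,0,0],[0,-62,0,0,0],[0,-62,0,0,0],[0,0,0,0,0]]}}

```text
time: 14.25
position: [0.5198, -0.2222, 0.4611]
tool_rot: [-0.545, 0.462, -0.429, 0.552]
ft_force: [-0.1, 0.6, 0.1]
grip_width: 0.0872
```

```bash
python3 - <<'E'
from h import *
plan([.5036,-.2065,.1215],.202);pitch()
E
```

```text
t 14.25 pos [ 0.5198 -0.2222  0.4611] q [-0.609  0.286  1.179  0.014  1.723 -0.814] F [-0.09  0.57  0.05] w 0.0872
tool x [ 0.204 -0.978 -0.043] y [-0.031  0.038 -0.999] z [ 0.978  0.206 -0.022]
shift mm [ -4.  340.3  -5. ]
turn about tool y 0.005
turn about tool y -3.137
pitch (+ = tip inward) 0.0466
```

Request:
{"method": "carry_out", "body": {"series": [[0,60,0,0,0],[0,60,0,0,0],[0,60,0,0,0],[0,0,0,0,0]]}}

```text
time: 14.75
position: [0.5189, -0.2186, 0.2887]
tool_rot: [-0.545, 0.454, -0.437, 0.553]
ft_force: [0.1, 0.1, 1.0]
grip_width: 0.0865
```

```bash
python3 - <<'E'
from h import *
plan([.5036,-.2065,.1215],.202);pitch()
E
```

```text
t 14.75 pos [ 0.5189 -0.2186  0.2887] q [-0.605  0.381  1.493  0.014  1.291 -0.815] F [0.13 0.14 1.04] w 0.0865
tool x [ 0.205 -0.978 -0.026] y [-0.012  0.025 -1.   ] z [ 0.979  0.205 -0.006]
shift mm [-10.5 167.6 -11.4]
turn about tool y 0.005
turn about tool y -3.137
pitch (+ = tip inward) 0.0236
```

Request:
{"method": "carry_out", "body": {"series": [[-5,50,-6,0,0],[-5,50,-5,0,0],[0,0,0,0,0],[0,0,0,0,0]]}}

```text
time: 15.25
position: [0.5161, -0.2162, 0.2022]
tool_rot: [-0.544, 0.444, -0.448, 0.554]
ft_force: [0.9, 0.8, 0.4]
grip_width: 0.0868
```

```bash
python3 - <<'E'
from h import *
plan([.5036,-.2065,.1215],.202);pitch()
E
```

```text
t 15.25 pos [ 0.5161 -0.2162  0.2022] q [-0.604  0.461  1.628  0.016  1.046 -0.819] F [0.93 0.79 0.41] w 0.0868
tool x [ 0.206 -0.979 -0.005] y [ 0.013  0.008 -1.   ] z [0.979 0.206 0.014]
shift mm [-11.7  80.5 -11.4]
turn about tool y 0.005
turn about tool y -3.136
pitch (+ = tip inward) -0.0065
```

Request:
{"method": "carry_out", "body": {"series": [[-12,0,-12,0.005,0],[0,0,0,0,0],[0,20,0,0,0],[0,0,0,0,0],[0,20,0,0,0],[0,0,0,0,0]]}}

```text
time: 16.0
position: [0.5074, -0.2099, 0.1717]
tool_rot: [-0.542, 0.438, -0.456, 0.553]
ft_force: [-0.5, 0.2, 0.4]
grip_width: 0.0873
```

```bash
python3 - <<'E'
from h import *
plan([.5036,-.2065,.1215],.202);pitch()
E
```

```text
t 16.0 pos [ 0.5074 -0.2099  0.1717] q [-0.604  0.483  1.698  0.017  0.935 -0.816] F [-0.49  0.2   0.36] w 0.0873
tool x [ 0.201 -0.98   0.009] y [ 0.029 -0.004 -1.   ] z [0.979 0.201 0.028]
shift mm [-4.5 50.1 -4.5]
turn about tool y 0.0
turn about tool y -3.141
pitch (+ = tip inward) -0.0261
```

Request:
{"method": "carry_out", "body": {"series": [[-2,8,-2,0,0],[-1,8,-1,0,0],[-1,8,-1,0,0],[0,8,0,0,0],[0,8,0,0,0],[0,4,0,0,0],[0,0,0,0,0]]}}

```text
time: 16.88
position: [0.5053, -0.2077, 0.1267]
tool_rot: [-0.542, 0.437, -0.457, 0.554]
ft_force: [-0.0, -0.0, 0.0]
grip_width: 0.087
```

```bash
python3 - <<'E'
from h import *
plan([.5036,-.2065,.1215],.202);pitch()
E
```

```text
t 16.88 pos [ 0.5053 -0.2077  0.1267] q [-0.603  0.547  1.745  0.019  0.82  -0.817] F [-0.02 -0.02  0.01] w 0.087
tool x [ 0.201 -0.98   0.012] y [ 0.032 -0.006 -0.999] z [0.979 0.201 0.031]
shift mm [-1.6  5.2 -1.5]
turn about tool y 0.0
turn about tool y -3.141
pitch (+ = tip inward) -0.0299
```

Request:
{"method": "carry_out", "body": {"series": [[-1.5,3,-2,0,0],[0,0,0,0,1],[0,0,0,0,1],[0,0,0,0,1],[0,0,0,0,1],[0,0,0,0,1]], "squeeze": 40}}

```text
time: 17.62
position: [0.5035, -0.207, 0.1243]
tool_rot: [-0.542, 0.436, -0.458, 0.554]
ft_force: [-0.3, 0.6, 0.9]
grip_width: 0.045
```

```bash
python3 - <<'E'
from h import *
plan([.5036,-.2065,.25],.202);pitch()
E
```

```text
t 17.62 pos [ 0.5035 -0.207   0.1243] q [-0.603  0.549  1.753  0.019  0.808 -0.818] F [-0.29  0.56  0.87] w 0.045
tool x [ 0.201 -0.98   0.014] y [ 0.034 -0.007 -0.999] z [0.979 0.201 0.032]
shift mm [   1.2 -125.7    4.2]
turn about tool y 0.0
turn about tool y -3.141
pitch (+ = tip inward) -0.0318
```

Request:
{"method": "carry_out", "body": {"series": [[0,0,0,0,1],[0,0,0,0,1],[0,0,0,0,1],[0,0,0,0,1]]}}

```text
time: 18.12
position: [0.5032, -0.2071, 0.1244]
tool_rot: [-0.542, 0.436, -0.457, 0.553]
ft_force: [0.2, 0.2, 0.5]
grip_width: 0.0279
```

Request:
{"method": "carry_out", "body": {"series": [[0,-6,0,0,1],[0,-10,0,0,1],[0,-14,0,0,1],[0,-16,0,0,1],[0,-16,0,0,1],[0,0,0,0,1]]}}

```text
time: 18.88
position: [0.4997, -0.2055, 0.1893]
tool_rot: [-0.542, 0.437, -0.456, 0.553]
ft_force: [-0.2, 0.2, -4.6]
grip_width: 0.0279
```

```bash
python3 - <<'E'
from h import *
plan([.5036,-.2065,.25],.202);pitch()
E
```

```text
t 18.88 pos [ 0.4997 -0.2055  0.1893] q [-0.605  0.447  1.703  0.016  0.964 -0.817] F [-0.21  0.22 -4.57] w 0.0279
tool x [ 0.201 -0.98   0.011] y [ 0.03  -0.005 -1.   ] z [0.979 0.201 0.029]
shift mm [  2.4 -60.6   5.4]
turn about tool y 0.001
turn about tool y -3.141
pitch (+ = tip inward) -0.0275
```

Request:
{"method": "carry_out", "body": {"series": [[0,-20,0,0,1],[0,-30,0,0,1],[0,-30,0,0.06,1],[0,-30,0,0.06,1],[0,-30,0,0.06,1],[0,-10,0,0.057,1],[0,0,0,0,1]]}}

```text
time: 19.75
position: [0.4909, -0.2021, 0.3398]
tool_rot: [0.484, -0.506, 0.515, -0.495]
ft_force: [0.6, -0.2, -5.2]
grip_width: 0.028
```

```bash
cat >> h.py <<'E'
RAIL=np.array([.5355,.074,.260]); RY=-.035
def hang(target=None):
    o,p,M=st(); h=p+M[:,1]*.0243+M[:,2]*.019
    c,s=np.cos(RY),np.sin(RY); Rr=np.array([[c,-s,0],[s,c,0],[0,0,1]])
    print('hanger in rail mm',(Rr.T@(h-RAIL)*1000).round(1),'bottom z',(p+M[:,1]*.1143)[2].round(4))
    if target is not None:
        d=RAIL+Rr@(np.array(target)/1000)-h
        print('shift tool mm',(M.T@d*1000).round(1))
E
python3 - <<'E'
from h import *
plan([.5036,-.2065,.25],-.035);pitch(); hang([-25,0,35])
E
```

```text
t 19.75 pos [ 0.4909 -0.2021  0.3398] q [-0.609  0.268  1.52   0.013  1.338 -0.57 ] F [ 0.6  -0.19 -5.17] w 0.028
tool x [-0.042 -0.999 -0.003] y [ 0.02   0.002 -1.   ] z [ 0.999 -0.042  0.02 ]
shift mm [ 4.1 90.  11.1]
turn about tool y -0.007
turn about tool y 3.135
pitch (+ = tip inward) -0.0152
hanger in rail mm [ -15.5 -277.5   55.9] bottom z 0.2255
shift tool mm [-277.4   21.4  -11.8]
```

Request:
{"method": "carry_out", "body": {"series": [[-25,0,-1,0,1],[-32,0,-2,0,1],[-32,0,-2,0,1],[-32,0,-2,0,1],[-32,0,-2,0,1],[-32,0,-2,0,1],[-32,0,-1,0,1],[-32,0,0,0,1],[-15,0,0,0,1],[0,0,0,0,1]]}}

```text
time: 21.0
position: [0.4811, 0.0711, 0.3286]
tool_rot: [-0.49, 0.511, -0.505, 0.493]
ft_force: [-0.4, -0.1, -4.8]
grip_width: 0.0281
```

```bash
python3 - <<'E'
from h import *
plan([.5036,-.2065,.25],-.035);pitch(); hang([-20,0,30])
E
```

```text
t 21.0 pos [0.4811 0.0711 0.3286] q [-0.089  0.218  1.623  0.008  1.305 -0.057] F [-0.36 -0.11 -4.79] w 0.0281
tool x [-0.034 -0.999 -0.008] y [-0.003  0.008 -1.   ] z [ 0.999 -0.034 -0.004]
shift mm [277.3  76.3  32.2]
turn about tool y 0.001
turn about tool y -3.14
pitch (+ = tip inward) 0.0041
hanger in rail mm [-35.4  -4.6  44.2] bottom z 0.2143
shift tool mm [-4.5 14.2 15.4]
```

```bash
python3 - <<'E'
from h import *
for c in ['scene','top','wrist']:
    cal=optics.get_calibration(c); i,d=optics.camera(c); np.savez(c+'2.npz',i=i,d=d,W=cloud(c,d,cal))
    if c=='scene': save(cv2.resize(i[120:220,280:400],None,fx=6,fy=6,interpolation=cv2.INTER_CUBIC),'s2')
    if c=='top': save(cv2.resize(i[160:250,250:350],None,fx=6,fy=6,interpolation=cv2.INTER_CUBIC),'t2')
    if c=='wrist': save(i,'w2')
E
```

```text
(no output)
```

View pics/s2.png

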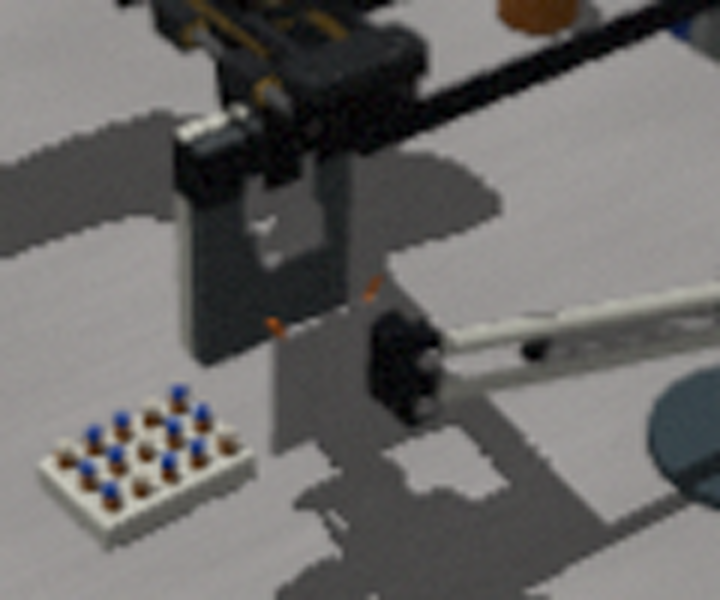

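View pics/t2.png

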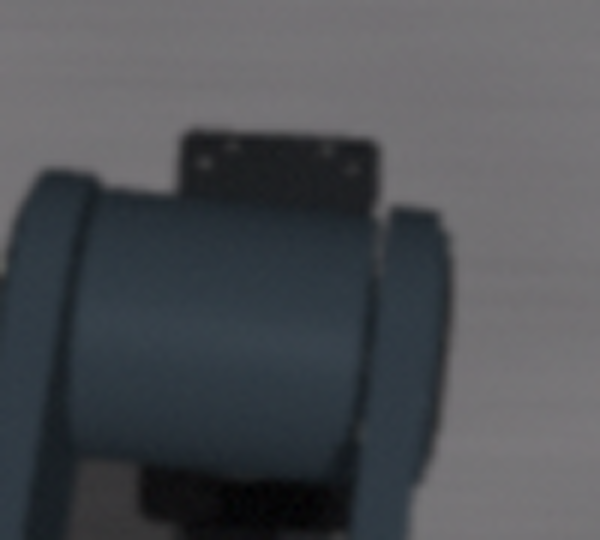

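View pics/w2.png

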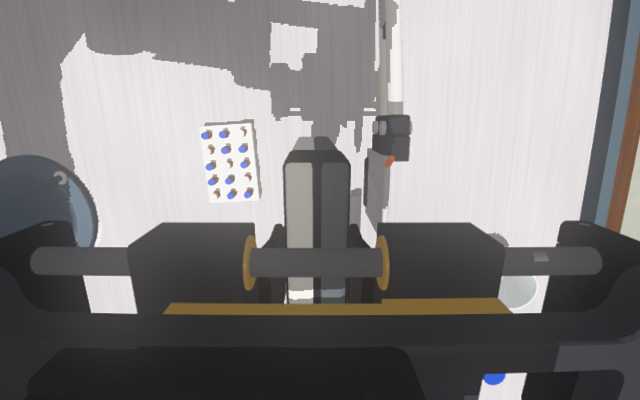

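```bash
python3 - <<'E'
from h import *
np.set_printoptions(suppress=True,linewidth=150)
for f in ['wrist','scene']:
    a=np.load(f+'2.npz'); W=a['W']; im=a['i'].astype(int)
    with np.errstate(all='ignore'):
        H=W[...,2]
        m=(im[...,0]>im[...,2]+50)&(im[...,0]>im[...,1]+30)&(H>.2)&(H<.3)&(W[...,0]>.5)&(W[...,0]<.6)&(W[...,1]>0)&(W[...,1]<.15)
        s=W[m]; print(f,'orange',len(s)); print(np.c_[np.argwhere(m),s.round(4)][:30])
        m=(H>.18)&(H<.275)&(W[...,0]>.522)&(W[...,0]<.545)&(W[...,1]>0.03)&(W[...,1]<.125)
        s=W[m]; print('plate',len(s),s.min(0).round(4),s.max(0).round(4),s.mean(0).round(4))
        top=s[(s[:,2]>.25)&(s[:,2]<.264)]; print('near rail',len(top),top.mean(0) if len(top) else 0, np.percentile(top[:,0],[2,50,98]) if len(top) else 0)
        if len(s)>20: print('fit', np.polyfit(s[:,1]-.074,s[:,0],1))
        # terminal
        m=(H>.20)&(H<.38)&(W[...,0]>.42)&(W[...,0]<.52)&(W[...,1]>0.0)&(W[...,1]<.14)
        s=W[m]; print('term',len(s),s.min(0).round(4),s.max(0).round(4))
        t=s[(s[:,2]>.355)&(s[:,2]<.37)]; print('term top', len(t), t.min(0) if len(t) else 0, t.max(0) if len(t) else 0, np.median(t,0) if len(t) else 0)
        if len(t)>10: print(cv2.minAreaRect(t[:,:2].astype(np.float32)*1000))
# bracket in scene: points in front of back plane
a=np.load('scene2.npz');W=a['W']
with np.errstate(all='ignore'):
    H=W[...,2]; m=(H>.22)&(H<.34)&(W[...,0]>.485)&(W[...,0]<.53)&(W[...,1]>0.0)&(W[...,1]<.14)
    print('back med', [ (z, np.median(W[m&(H>z)&(H<z+.01)&(abs(W[...,1]-.07)<.045)],0).round(4)) for z in np.arange(.22,.34,.01)])
    m=(H>.27)&(H<.33)&(W[...,0]>.499)&(W[...,0]<.53)&(W[...,1]>0.0)&(W[...,1]<.14); s=W[m]; print('bracket',len(s),s.min(0),s.max(0),s.mean(0))
E
```

```text
wrist orange 81
[[155.     390.       0.5424   0.1063   0.243 ]
 [155.     391.       0.5367   0.1095   0.2705]
 [155.     392.       0.5379   0.1092   0.2687]
 [156.     389.       0.5352   0.1089   0.2709]
 [156.     390.       0.5359   0.1088   0.271 ]
 [156.     391.       0.5364   0.1089   0.272 ]
 [156.     392.       0.5374   0.1088   0.2709]
 [156.     393.       0.538    0.1088   0.2714]
 [157.     388.       0.535    0.1079   0.2686]
 [157.     389.       0.5352   0.1081   0.271 ]
 [157.     390.       0.5359   0.1081   0.271 ]
 [157.     391.       0.5363   0.1083   0.2724]
 [157.     392.       0.537    0.1082   0.2724]
 [157.     393.       0.538    0.1081   0.2714]
 [157.     394.       0.5387   0.1081   0.2716]
 [158.     388.       0.5347   0.1073   0.2699]
 [158.     389.       0.5351   0.1075   0.2714]
 [158.     390.       0.5357   0.1075   0.2719]
 [158.     391.       0.5363   0.1076   0.2727]
 [158.     392.       0.537    0.1076   0.2727]
 [158.     393.       0.5381   0.1074   0.2712]
 [158.     394.       0.5384   0.1075   0.2728]
 [159.     387.       0.5344
[... 1834 characters left out ...]
002), array([0.4919, 0.0748, 0.2448])), (np.float64(0.25), array([0.4916, 0.0659, 0.2546])), (np.float64(0.26), array([0.4919, 0.0738, 0.265 ])), (np.float64(0.27), array([0.4909, 0.046 , 0.274 ])), (np.float64(0.28), array([0.4934, 0.0555, 0.2864])), (np.float64(0.29000000000000004), array([0.5026, 0.058 , 0.2946])), (np.float64(0.30000000000000004), array([0.4965, 0.0669, 0.3072])), (np.float64(0.31000000000000005), array([0.4943, 0.0678, 0.3143])), (np.float64(0.32000000000000006), array([0.4945, 0.0635, 0.3247])), (np.float64(0.33000000000000007), array([0.4957, 0.0622, 0.3349])), (np.float64(0.3400000000000001), array([nan, nan, nan]))]
  return _methods._mean(a, axis=axis, dtype=dtype,
```

```bash
cat >> h.py <<'E'
def backfit(W,c,yaw,zlo,zhi):
    # project along terminal x axis: fit u = a + b*z + c*v on back face
    ux=np.array([np.cos(yaw),np.sin(yaw)]); uy=np.array([-np.sin(yaw),np.cos(yaw)])
    s=W[~np.isnan(W[...,2])]; d=s[:,:2]-c; u=d@ux; v=d@uy; z=s[:,2]
    m=(z>zlo)&(z<zhi)&(abs(v)<.047)&(u>.004)&(u<.022); u,v,z=u[m],v[m],z[m]
    for k in range(6):
        A=np.c_[np.ones_like(z),z-(zlo+zhi)/2,v]; x=np.linalg.lstsq(A,u,rcond=None)[0]; r=u-A@x
        k=abs(r)<.003; u,v,z=u[k],v[k],z[k]
    print('back u,dz slope,dv slope',x.round(4),len(u),r.std().round(4))
E
python3 - <<'E' 2>/dev/null
from h import *
W0=np.load('scene0.npz')['W']; W2=np.load('scene2.npz')['W']
backfit(W0,np.array([.5036,-.2065]),.202,.045,.095)
backfit(W0,np.array([.5036,-.2065]),.202,.045,.115)
backfit(W2,np.array([.481,.071]),-.034,.222,.285)
backfit(W2,np.array([.481,.071]),-.034,.222,.31)
backfit(W2,np.array([.481,.071]),-.034,.222,.34)
backfit(W0,np.array([.5036,-.2065]),.202,.045,.14)
E
```

```text
back u,dz slope,dv slope [ 0.0129  0.006  -0.0015] 158 0.0013
back u,dz slope,dv slope [ 0.0131  0.0152 -0.0024] 227 0.0013
back u,dz slope,dv slope [0.0107 0.0123 0.0113] 266 0.0015
back u,dz slope,dv slope [0.0111 0.0323 0.0095] 336 0.0014
back u,dz slope,dv slope [0.0116 0.0339 0.0078] 470 0.0014
back u,dz slope,dv slope [0.0132 0.012  0.0008] 353 0.0014
```

```bash
sed -i 's/M\[:,2\]\*.019/M[:,2]*.018/; s/RAIL=np.array(\[.5355/RAIL=np.array([.5356/' h.py; python3 - <<'E'
from h import *
pitch(); hang([0,0,32])
E
```

```text
pitch (+ = tip inward) 0.0031
hanger in rail mm [-35.9  -6.   44.7] bottom z 0.2147
shift tool mm [-6.  12.6 35.9]
```

Request:
{"method": "carry_out", "body": {"series": [[-2,0,8,0,1],[-2,0,9,0,1],[-1,0,9,0,1],[0,0,9,0,1],[0,0,0,0,1],[0,0,0,0,1]]}}

```text
time: 21.9
position: [0.5206, 0.071, 0.3287]
tool_rot: [-0.489, 0.512, -0.508, 0.491]
ft_force: [0.3, -1.1, -4.0]
grip_width: 0.0275
```

```bash
python3 - <<'E'
from h import *
plan([0,0,0],-.035);pitch(); hang([0,0,25])
E
```

```text
t 21.9 pos [0.5206 0.071  0.3287] q [-0.081  0.278  1.537  0.007  1.329 -0.043] F [ 0.34 -1.1  -3.97] w 0.0275
tool x [-0.04  -0.999 -0.007] y [-0.002  0.007 -1.   ] z [ 0.999 -0.04  -0.002]
shift mm [  94.1  329.1 -516.7]
turn about tool y -0.005
turn about tool y 3.136
pitch (+ = tip inward) 0.0023
hanger in rail mm [ 3.1 -3.5 44.3] bottom z 0.2144
shift tool mm [-3.3 19.3 -3. ]
```

Request:
{"method": "carry_out", "body": {"series": [[-3,0,-3,-0.005,1],[0,0,0,0,1],[0,5,0,0,1],[0,5,0,0,1],[0,5,0,0,1],[0,4,0,0,1],[0,0,0,0,1]]}}

```text
time: 22.78
position: [0.5164, 0.0747, 0.3081]
tool_rot: [-0.49, 0.511, -0.506, 0.492]
ft_force: [0.0, 0.7, -6.4]
grip_width: 0.0279
```

```bash
python3 - <<'E'
from h import *
plan([0,0,0],-.035);pitch(); hang([0,0,15])
for c in ['scene','wrist']:
    cal=optics.get_calibration(c); i,d=optics.camera(c); np.savez(c+'3.npz',i=i,d=d,W=cloud(c,d,cal))
    if c=='scene': save(cv2.resize(i[120:210,290:390],None,fx=7,fy=6.6,interpolation=cv2.INTER_CUBIC),'s3')
    else: save(cv2.resize(i[100:320,240:460],None,fx=2.7,fy=2.7),'w3')
E
```

```text
t 22.77 pos [0.5164 0.0747 0.3081] q [-0.075  0.292  1.576  0.007  1.277 -0.042] F [ 0.03  0.73 -6.41] w 0.0279
tool x [-0.035 -0.999 -0.007] y [-0.003  0.007 -1.   ] z [ 0.999 -0.035 -0.003]
shift mm [  94.5  309.1 -512.5]
turn about tool y 0.0
turn about tool y -3.141
pitch (+ = tip inward) 0.0034
hanger in rail mm [-1.3  0.1 23.7] bottom z 0.1938
shift tool mm [0.2 8.7 1.3]
```

View pics/s3.png

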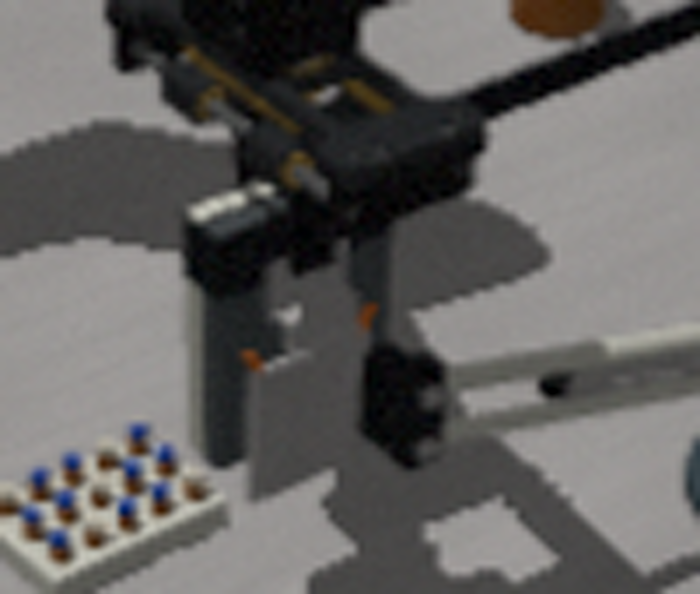

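View pics/w3.png

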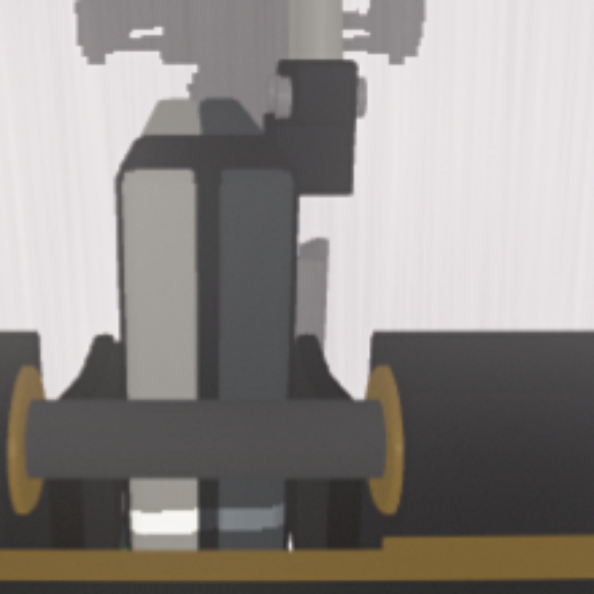

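```bash
python3 - <<'E' 2>/dev/null
from h import *
np.set_printoptions(suppress=True,linewidth=150)
W=np.load('wrist3.npz')['W']
for r in (192,196,202,210,218): print(r,[tuple(W[r,c].round(4)) for c in range(347,363,2)])
W=np.load('scene3.npz')['W']
backfit(W,np.array([.5164,.0747]),-.035,.2,.245)
s=W[(W[...,2]>.24)&(W[...,2]<.3)&(W[...,0]>.52)&(W[...,0]<.56)&(W[...,1]>.03)&(W[...,1]<.12)]
for lo in np.arange(.24,.3,.006):
    t=s[(s[:,2]>lo)&(s[:,2]<lo+.006)]
    if len(t): print(lo.round(3),len(t),t.min(0).round(4),t.max(0).round(4),np.median(t,0).round(4))
E
```

```text
192 [(np.float64(0.5312), np.float64(0.11), np.float64(0.3437)), (np.float64(0.5322), np.float64(0.1097), np.float64(0.3424)), (np.float64(0.5401), np.float64(0.0941), np.float64(0.2766)), (np.float64(0.5413), np.float64(0.0944), np.float64(0.2779)), (np.float64(0.5425), np.float64(0.0944), np.float64(0.2782)), (np.float64(0.5439), np.float64(0.0942), np.float64(0.2776)), (np.float64(0.5463), np.float64(0.0923), np.float64(0.2696)), (np.float64(0.5479), np.float64(0.0916), np.float64(0.2671))]
196 [(np.float64(0.5312), np.float64(0.1083), np.float64(0.344)), (np.float64(0.5322), np.float64(0.1079), np.float64(0.3424)), (np.float64(0.5389), np.float64(0.0942), np.float64(0.2876)), (np.float64(0.5401), np.float64(0.0944), np.float64(0.2885)), (np.float64(0.5414), np.float64(0.0941), np.float64(0.2876)), (np.float64(0.5427), np.float64(0.0939), np.float64(0.2872)), (np.float64(0.5438), np.float64(0.0941), np.float64(0.2881)), (np.float64(0.5479), np.float64(0.0888), np.float64(0.2672))]
202 [(np.float64(0.5311), np.float64(0.1058), np.float64(0.3442)), (np.float64(0.5322), np.float64(0.
[... 1533 characters left out ...]
0.246 31 [0.5208 0.0306 0.2462] [0.5523 0.1168 0.2519] [0.5374 0.0649 0.2488]
0.252 31 [0.5245 0.0301 0.2522] [0.5406 0.1175 0.2578] [0.5372 0.0677 0.2549]
0.258 30 [0.5255 0.0321 0.2581] [0.5416 0.1198 0.264 ] [0.5323 0.0539 0.2605]
0.264 29 [0.5221 0.0305 0.2645] [0.5452 0.1184 0.2697] [0.5342 0.0664 0.2671]
0.27 38 [0.524  0.0356 0.2701] [0.5475 0.1177 0.2756] [0.5395 0.0646 0.2724]
0.276 36 [0.5245 0.0305 0.276 ] [0.5478 0.1185 0.2819] [0.5303 0.0695 0.2792]
0.282 47 [0.525  0.0329 0.2823] [0.5443 0.1111 0.2879] [0.5366 0.0725 0.2859]
0.288 49 [0.5226 0.0303 0.2881] [0.5456 0.1183 0.2938] [0.5304 0.0754 0.29  ]
0.294 30 [0.5257 0.0343 0.2941] [0.533  0.1197 0.2998] [0.5293 0.0804 0.2975]
```

Request:
{"method": "carry_out", "body": {"series": [[0,4,0.7,0,1],[0,5,0,0,1],[0,5,0,0,1],[0,3,0,0,1],[0,0,0,0,1]]}}

```text
time: 23.5
position: [0.5176, 0.0747, 0.2905]
tool_rot: [-0.49, 0.511, -0.506, 0.493]
ft_force: [0.3, -0.3, -4.0]
grip_width: 0.0276
```

```bash
python3 - <<'E'
from h import *
plan([0,0,0],-.035);pitch(); hang([0,0,3])
E
```

```text
t 23.5 pos [0.5176 0.0747 0.2905] q [-0.074  0.311  1.599  0.007  1.233 -0.042] F [ 0.35 -0.29 -3.97] w 0.0276
tool x [-0.035 -0.999 -0.007] y [-0.001  0.007 -1.   ] z [ 0.999 -0.035 -0.002]
shift mm [  94.5  290.7 -514.3]
turn about tool y 0.0
turn about tool y -3.141
pitch (+ = tip inward) 0.0019
hanger in rail mm [-0.   0.3  6.2] bottom z 0.1762
shift tool mm [0.3 3.2 0. ]
```

Request:
{"method": "carry_out", "body": {"series": [[0,3,0,0,1],[0,3,0,0,1],[0.5,3,0,0,1],[1,3,0,0,1],[1,3,0,0,1],[1,3,0,0,1],[0,0,0,0,1],[0,0,0,0,1]]}}

```text
time: 24.5
position: [0.518, 0.0715, 0.2721]
tool_rot: [-0.489, 0.51, -0.507, 0.493]
ft_force: [0.1, 0.9, -3.4]
grip_width: 0.0277
```

```bash
cat >> h.py <<'E'
def favg(n=12):
    F=[];P=[]
    c=0
    for k in range(n):
        o=robot.get_obs(); F.append(o['ft_force']);P.append(o['position'])
    F=np.array(F); print('Favg',F.mean(0).round(2),'std',F.std(0).round(2))
E
python3 - <<'E'
from h import *
plan([0,0,0],-.035);pitch(); hang([0,0,3]); favg()
i,d=optics.camera('scene'); np.savez('s4.npz',i=i,d=d); save(cv2.resize(i[120:220,290:410],None,fx=6.5,fy=6,interpolation=cv2.INTER_CUBIC),'s4')
favg(3)
E
```

```text
t 24.5 pos [0.518  0.0715 0.2721] q [-0.081  0.33   1.626  0.008  1.186 -0.05 ] F [ 0.07  0.91 -3.41] w 0.0277
tool x [-0.035 -0.999 -0.008] y [ 0.     0.008 -1.   ] z [ 0.999 -0.035 -0.   ]
shift mm [  91.4  271.4 -515.2]
turn about tool y 0.0
turn about tool y -3.141
pitch (+ = tip inward) 0.0004
hanger in rail mm [  0.5  -3.  -12.2] bottom z 0.1578
shift tool mm [ -3.1 -15.2  -0.5]
Favg [ 0.07  0.91 -3.41] std [0. 0. 0.]
Favg [ 0.32  0.64 -3.66] std [0. 0. 0.]
```

View pics/s4.png

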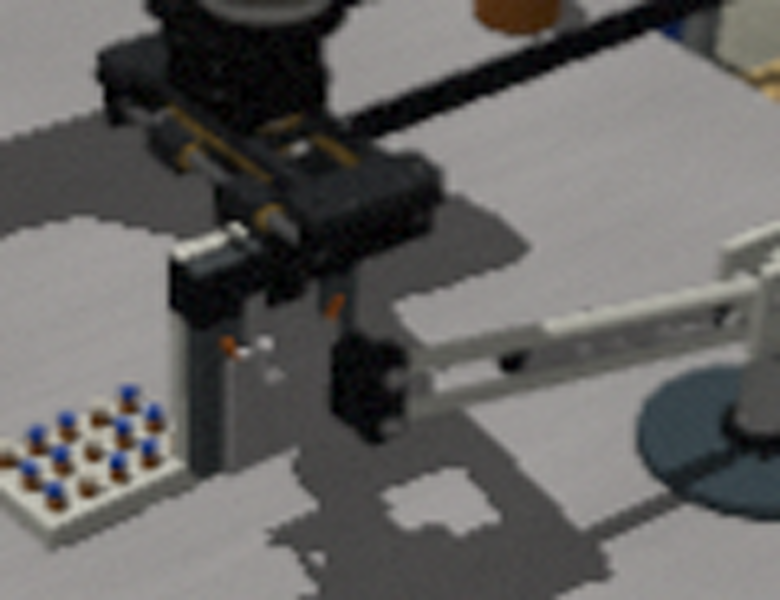

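Request:
{"method": "carry_out", "body": {"series": [[0.7,3,0,0,1],[0.7,3,0,0,1],[0.6,3,0,0,1],[0.6,3,0,0,1],[0.5,3,0,0,1],[0.5,3,0,0,1],[0.4,3,0,0,1],[0.4,3,0,0,1],[0,0,0,0,1],[0,0,0,0,1]]}}

```text
time: 25.8
position: [0.518, 0.0671, 0.2471]
tool_rot: [-0.489, 0.51, -0.507, 0.493]
ft_force: [-0.8, 1.5, -1.4]
grip_width: 0.0278
```

```bash
python3 - <<'E'
from h import *
for k in range(4):
    plan([0,0,0],-.035) if k==0 else 0
    o=robot.get_obs(); print(o['time'],np.round(o['ft_force'],2),np.round(o['moment'],3),np.round(o['position'],4)); i,d=optics.camera('scene')
pitch(); hang()
E
```

```text
t 25.8 pos [0.518  0.0671 0.2471] q [-0.09   0.358  1.66   0.009  1.123 -0.059] F [-0.84  1.47 -1.42] w 0.0278
tool x [-0.035 -0.999 -0.008] y [ 0.001  0.008 -1.   ] z [ 0.999 -0.035  0.001]
shift mm [  86.9  246.  -515.6]
turn about tool y 0.0
turn about tool y -3.141
25.8 [-0.84  1.47 -1.42] [-0.027  0.252 -0.04 ] [0.518  0.0671 0.2471]
25.85 [-0.71  0.2  -2.23] [-0.05   0.257  0.031] [0.518  0.0671 0.2471]
25.9 [-1.23  0.55 -1.48] [-0.006  0.171  0.025] [0.518  0.0671 0.2471]
25.95 [-1.24 -0.05 -1.76] [-0.003  0.247 -0.027] [0.518  0.0671 0.2471]
pitch (+ = tip inward) -0.0004
hanger in rail mm [  0.7  -7.3 -37.2] bottom z 0.1328
```

Request:
{"method": "carry_out", "body": {"series": [[0.3,3,0,0,1],[0.3,3,0,0,1],[0.2,3,0,0,1],[0.2,3,0,0,1],[0.2,3,0,0,1],[0.1,3,0,0,1],[0,2,0,0,1],[0,0,0,0,1],[0,0,0,0,1]]}}

```text
time: 27.12
position: [0.5181, 0.0654, 0.2262]
tool_rot: [-0.489, 0.51, -0.507, 0.493]
ft_force: [-0.9, -0.0, -0.5]
grip_width: 0.0274
```

```bash
cat > f.py <<'E'
from h import *
F=[];T=[]
for k in range(8):
    o=robot.get_obs(); F.append(o['ft_force']);T.append(o['moment']); i,d=optics.camera('scene')
F=np.array(F); print('F',F.mean(0).round(2),'se',(F.std(0)/8**.5).round(2),'T',np.mean(T,0).round(3))
plan([0,0,0],-.035);pitch(); hang()
save(cv2.resize(i[120:220,290:410],None,fx=6.5,fy=6,interpolation=cv2.INTER_CUBIC),'s%d'%int(o['time']*100))
E
python3 f.py
```

```text
F [-1.35  0.07 -0.33] se [0.24 0.17 0.16] T [-0.126  0.301 -0.016]
t 27.52 pos [0.5181 0.0654 0.2262] q [-0.093  0.384  1.686  0.008  1.071 -0.062] F [-1.72 -0.16  0.61] w 0.0275
tool x [-0.034 -0.999 -0.007] y [ 0.001  0.007 -1.   ] z [ 0.999 -0.034  0.001]
shift mm [  84.7  225.  -515.8]
turn about tool y 0.001
turn about tool y -3.141
pitch (+ = tip inward) -0.0008
hanger in rail mm [  0.8  -9.  -58.1] bottom z 0.1119
```

Request:
{"method": "carry_out", "body": {"series": [[0,2.2,-0.3,0,1],[0,2.2,0,0,1],[0,0,0,0,1],[0,0,0,0,1]]}}

```text
time: 28.02
position: [0.5181, 0.0652, 0.2216]
tool_rot: [-0.489, 0.51, -0.507, 0.493]
ft_force: [-1.2, -0.4, 0.3]
grip_width: 0.0277
```

```bash
python3 f.py
```

```text
F [-1.29 -0.34  0.11] se [0.13 0.21 0.2 ] T [-0.155  0.271 -0.012]
t 28.43 pos [0.5181 0.0652 0.2216] q [-0.093  0.39   1.692  0.007  1.058 -0.062] F [-1.28  0.35  0.08] w 0.0276
tool x [-0.034 -0.999 -0.006] y [ 0.002  0.006 -1.   ] z [ 0.999 -0.034  0.002]
shift mm [  84.3  220.  -516. ]
turn about tool y 0.001
turn about tool y -3.141
pitch (+ = tip inward) -0.0017
hanger in rail mm [  0.9  -9.2 -62.7] bottom z 0.1073
```

Request:
{"method": "carry_out", "body": {"series": [[0,0,-0.6,0,1],[0,0,0,0,1],[0,0,0,0,1]]}}

```text
time: 28.8
position: [0.5181, 0.0652, 0.2218]
tool_rot: [-0.489, 0.509, -0.508, 0.494]
ft_force: [-2.0, -0.3, 0.0]
grip_width: 0.0278
```

```bash
python3 f.py; ls pics
```

```text
F [-1.17  0.39  0.28] se [0.18 0.15 0.23] T [-0.152  0.214 -0.008]
t 29.2 pos [0.518  0.0652 0.2218] q [-0.093  0.389  1.693  0.007  1.057 -0.062] F [-1.25 -0.35  0.09] w 0.028
tool x [-0.034 -0.999 -0.006] y [ 0.004  0.006 -1.   ] z [ 0.999 -0.034  0.003]
shift mm [  84.4  219.5 -516.3]
turn about tool y 0.001
turn about tool y -3.141
pitch (+ = tip inward) -0.0031
hanger in rail mm [  0.8  -9.2 -62.4] bottom z 0.1075
s2.png
s2747.png
s2837.png
s2915.png
s3.png
s4.png
scene0.png
scz.png
t2.png
top0.png
topz.png
w1.png
w2.png
w3.png
wrist0.png
```

Request:
{"method": "carry_out", "body": {"series": [[0,0,-1.5,0,1],[0,0,0,0,1],[0,0,0,0,1]]}}

```text
time: 29.58
position: [0.5179, 0.0652, 0.2223]
tool_rot: [0.488, -0.508, 0.509, -0.495]
ft_force: [-1.0, -0.0, 0.4]
grip_width: 0.0281
```

```bash
python3 f.py; ls -t pics|head -1
```

```text
F [-0.22 -0.14  0.63] se [0.21 0.13 0.19] T [-0.131  0.088  0.005]
t 29.98 pos [0.5179 0.0652 0.2222] q [-0.093  0.387  1.695  0.008  1.053 -0.062] F [-0.36  0.45  0.23] w 0.0278
tool x [-0.034 -0.999 -0.006] y [ 0.007  0.006 -1.   ] z [ 0.999 -0.034  0.007]
shift mm [  84.4  218.1 -516.8]
turn about tool y 0.001
turn about tool y -3.141
pitch (+ = tip inward) -0.0065
hanger in rail mm [  0.8  -9.2 -62. ] bottom z 0.1079
s2992.png
```

```bash
sed -i 's/range(8)/range(20)/; s/8\*\*.5/20**.5/' f.py; python3 f.py
```

```text
F [-0.48  0.16  0.36] se [0.11 0.12 0.09] T [-0.129  0.097  0.025]
t 30.98 pos [0.5179 0.0652 0.2222] q [-0.093  0.387  1.695  0.008  1.053 -0.062] F [-1.21  1.02  0.86] w 0.0278
tool x [-0.034 -0.999 -0.006] y [ 0.007  0.006 -1.   ] z [ 0.999 -0.034  0.007]
shift mm [  84.4  218.1 -516.9]
turn about tool y 0.001
turn about tool y -3.141
pitch (+ = tip inward) -0.0065
hanger in rail mm [  0.8  -9.2 -61.9] bottom z 0.1079
```

View pics/s2992.png

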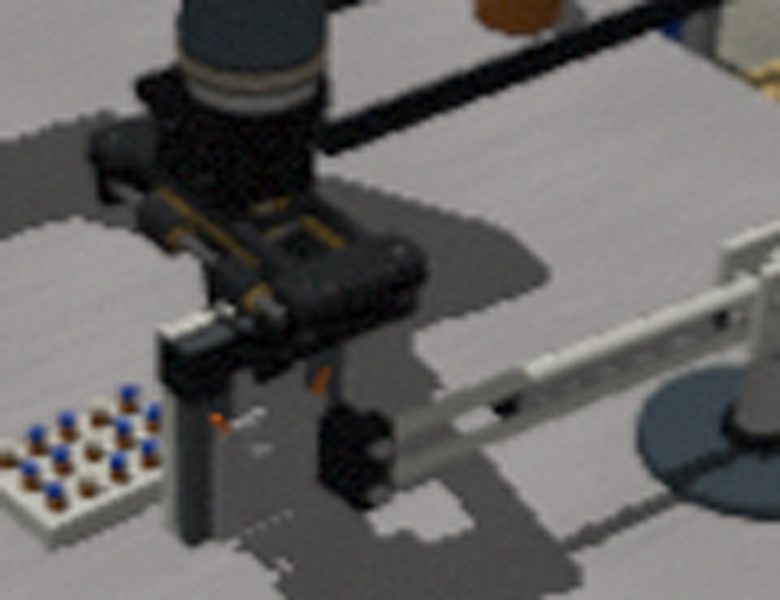

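Request:
{"method": "carry_out", "body": {"series": [[0,-2.5,0,0,1],[0,0,0,0,1],[0,0,0,0,1],[0,0,0,0,1]], "squeeze": 15}}

```text
time: 31.48
position: [0.5175, 0.0654, 0.2248]
tool_rot: [-0.488, 0.509, -0.508, 0.495]
ft_force: [-0.3, 1.0, -0.4]
grip_width: 0.0278
```

```bash
python3 f.py
```

```text
F [-0.51  0.15 -0.18] se [0.1  0.11 0.1 ] T [-0.063  0.201  0.066]
t 32.48 pos [0.5175 0.0654 0.2248] q [-0.093  0.383  1.692  0.008  1.06  -0.063] F [-0.16 -0.06  0.59] w 0.0278
tool x [-0.034 -0.999 -0.007] y [ 0.006  0.006 -1.   ] z [ 0.999 -0.034  0.006]
shift mm [  84.5  221.1 -516.3]
turn about tool y 0.001
turn about tool y -3.141
pitch (+ = tip inward) -0.0055
hanger in rail mm [  0.3  -9.  -59.4] bottom z 0.1105
```

Request:
{"method": "carry_out", "body": {"series": [[0,1.2,0,0,1],[0,0,0,0,1],[0,0,0,0,1],[0,0,0,0,1],[0,0,0,0,1]], "squeeze": 8}}

```text
time: 33.1
position: [0.5175, 0.0653, 0.2235]
tool_rot: [-0.488, 0.509, -0.508, 0.495]
ft_force: [-0.4, -0.1, -0.2]
grip_width: 0.0283
```

```bash
python3 f.py
```

```text
F [-0.49  0.32 -0.03] se [0.1  0.13 0.12] T [-0.085  0.186  0.041]
t 34.1 pos [0.5175 0.0654 0.2235] q [-0.093  0.385  1.694  0.008  1.057 -0.063] F [-0.77  0.36  0.75] w 0.0282
tool x [-0.034 -0.999 -0.007] y [ 0.006  0.006 -1.   ] z [ 0.999 -0.034  0.006]
shift mm [  84.5  219.8 -516.3]
turn about tool y 0.001
turn about tool y -3.141
pitch (+ = tip inward) -0.0056
hanger in rail mm [  0.4  -9.1 -60.7] bottom z 0.1092
```

Request:
{"method": "carry_out", "body": {"series": [[0,0,0,0,1],[0,0,0,0,1],[0,0,0,0,1]], "squeeze": 3}}

```text
time: 34.48
position: [0.5175, 0.0654, 0.2235]
tool_rot: [-0.488, 0.509, -0.508, 0.495]
ft_force: [-0.8, 0.9, 0.2]
grip_width: 0.028
```

Request:
{"method": "carry_out", "body": {"series": [[0,0,0,0,0.55],[0,0,0,0,0.55],[0,0,0,0,0.55]]}}

```text
time: 34.85
position: [0.5183, 0.0652, 0.2237]
tool_rot: [0.488, -0.508, 0.509, -0.495]
ft_force: [0.2, -0.7, 0.2]
grip_width: 0.039
```

```bash
python3 f.py; python3 - <<'E'
from h import *
for c in ['wrist']:
    i,d=optics.camera(c); save(i,'w9')
E
ls -t pics|head -2
```

```text
F [ 0.07 -0.18 -0.11] se [0.09 0.11 0.08] T [-0.096  0.051  0.005]
t 35.85 pos [0.5181 0.0652 0.2237] q [-0.093  0.385  1.693  0.008  1.056 -0.062] F [ 0.11 -0.07  0.52] w 0.0391
tool x [-0.035 -0.999 -0.007] y [ 0.008  0.006 -1.   ] z [ 0.999 -0.035  0.008]
shift mm [  84.6  219.2 -517.2]
turn about tool y 0.0
turn about tool y -3.141
pitch (+ = tip inward) -0.0071
hanger in rail mm [  1.   -9.2 -60.5] bottom z 0.1094
w9.png
s3579.png
```

View pics/w9.png

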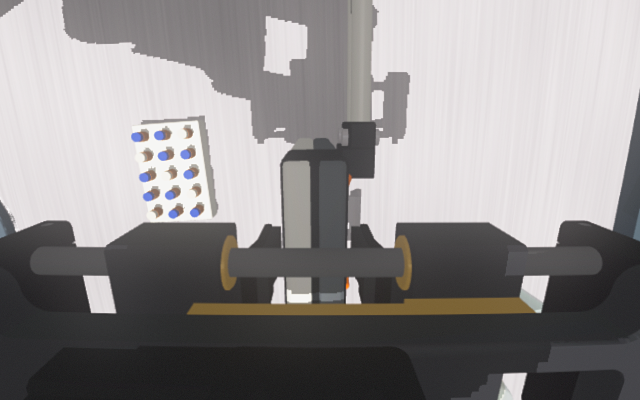

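Request:
{"method": "carry_out", "body": {"series": [[0,-5,0,0,0.55],[0,-8,0,0,0.55],[0,-10,0,0,0.55],[0,-12,0,0,0.55],[0,-15,0,0,0.55],[0,-20,0,0,0.55],[0,-20,0,0,0.55],[0,-20,0,0,0.55],[0,0,0,0,0.55],[0,0,0,0,0.55]]}}

```text
time: 37.15
position: [0.5175, 0.0645, 0.3428]
tool_rot: [0.487, -0.507, 0.51, -0.496]
ft_force: [-0.9, -0.5, -1.2]
grip_width: 0.039
```

```bash
python3 f.py; python3 - <<'E' 2>/dev/null
from h import *
cal=optics.get_calibration('scene');i,d=optics.camera('scene'); save(cv2.resize(i[110:330,150:430],None,fx=2.8,fy=2.7,interpolation=cv2.INTER_CUBIC),'s10'); W=cloud('scene',d,cal)
i2,d2=optics.camera('wrist'); save(i2,'w10')
backfit(W,np.array([.5165,.065]),-.035,.13,.19)
i3,d3=optics.camera('scene'); print('diff',np.abs(i3.astype(int)-i)[120:240,280:420].mean())
E
```

```text
F [ 0.04 -0.08 -0.19] se [0.11 0.07 0.12] T [-0.102  0.061  0.005]
t 38.15 pos [0.5179 0.0645 0.3431] q [-0.095  0.253  1.533  0.007  1.343 -0.062] F [-0.16 -0.57  0.05] w 0.0389
tool x [-0.034 -0.999 -0.006] y [ 0.014  0.006 -1.   ] z [ 0.999 -0.035  0.013]
shift mm [  84.4  335.7 -520. ]
turn about tool y 0.0
turn about tool y -3.141
pitch (+ = tip inward) -0.013
hanger in rail mm [  1.  -10.   59.1] bottom z 0.2288
back u,dz slope,dv slope [ 0.019  -0.0154  0.0958] 118 0.0017
diff 1.6612301587301588
```

View pics/s10.png

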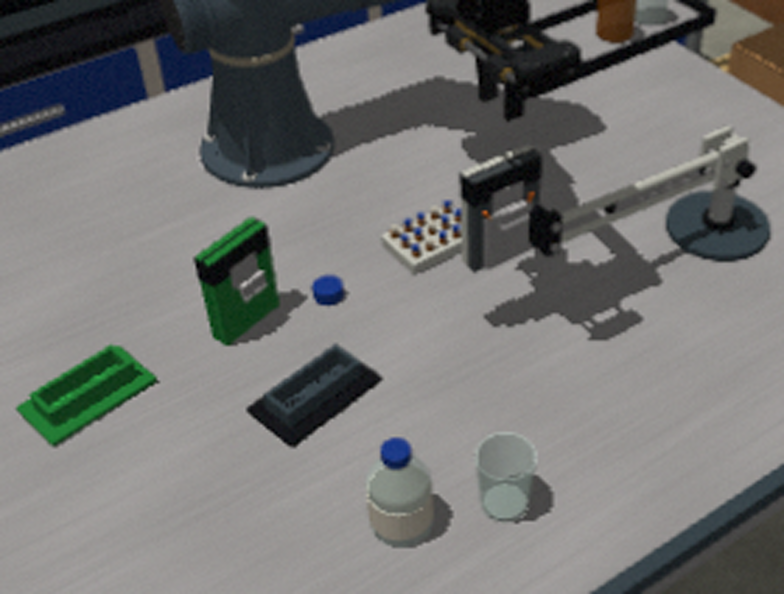

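View pics/w10.png

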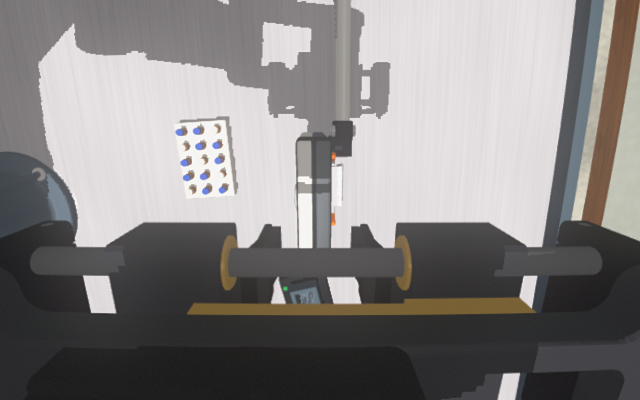

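```bash
python3 -c "
from rig import robot
print(robot.hand_in(), robot.get_obs()['time'])"
```

```text
the job is handed in; nothing more can be done
the job is handed in; nothing more can be done
```

The terminal is hanging on the spring arm, hooked over the rail between the two orange ears. The job was handed in at about 38 s of the 64 s allowed; no verdict is reported.

I lifted the terminal (about 4.8 N) out of the black cradle and lowered it onto the rail. I then followed the arm down about 61 mm until the wrist carried nothing (vertical force −0.03 ± 0.12 N) and only then opened the gripper. No drop or spring-up showed afterwards, though I had no direct reading of the arm's speed.

**Last checks:** The pictures show the bracket centred between the ears, the terminal upright, the gripper about 5 cm clear above it, and the bystanders and green look-alikes in place. The wrist force read about zero after release.

**What did not fit cleanly:**
- The tool tilts slightly when moved, which cost about 10 s of extra moves before the grasp.
- The terminal sat roughly 0.02 rad tilted in the gripper while held.
- The force readings around the balance point scattered by a few tenths of a newton.
- My final plane fit on the terminal's back was spoiled by the plate in front of it, so I judged uprightness from the pictures rather than from that number.

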